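Grade the apples and sort the jars for packing

TASK

Get the canning bench ready for packing. Lift the grading tray by its handle and tilt it over the rectangular pan so that the crab apples drop through the slots while the large apples stay in the tray, then tip the large apples out over the spout into the round bowl and set the empty tray level back on its mat; do not touch the fruit with the fingers. Stand each sound jar upright in a cell of the steel filling tray and each jar with tape over its lid in a cell of the cardboard carton, in whatever order suits, and leave the funnel, soap bottle and jug where they are.

Things in the scene. Friction and masses are not known exactly. Their poses are not given: they have to be found in the camera images.
- tray: stainless grading tray 226 mm long (x) by 198 mm wide (y), about 0.4 kg empty; origin at the centre of its underside, z up, x from the spout to the high end. Three lanes along x (centre lines y = -62, 0, 62 mm) between 10 mm ribs. Side walls 50 mm high, end wall at +x to 55 mm. Standing level, its floor falls 3 degrees to the spout, so the apples rest at the spout lip
- tray_grip (a point): centre of the tray's fixed overhead handle, 120 mm above the tray's origin: a black grip across the middle of the tray, 14 mm thick (along the tray's x), 120 mm long (along y), 24 mm tall, carried on legs at the two side walls
- tray_slots (a point): middle of the three open slots, at x = 55 mm, 16 mm above the tray's underside. Each slot is 40 mm wide and runs along x from 0 to 110 mm; the other half of the floor (x from -110 mm to 0) is closed. Lowering the +x end by 12 to 18 degrees rolls the apples over the slots; the large ones stop at the end wall. Eased back slowly past level, they roll back to the spout lip and rest there
- tray_spout (a point): middle of the spout edge at x = -113 mm, 14 mm above the tray's underside: a lip across all three lanes (184 mm wide), standing only 7 mm over the floor. Large apples resting at it roll out once the spout end is tipped 38 to 45 degrees down; let run fast from the far end they jump it
- mat: black rubber draining mat, 260 x 240 x 4 mm, fixed, on which the tray stands at the start; origin at the centre of its underside
- large1: large apple, a 60 mm ball (about 95 g) in the tray, rolls freely; origin at its centre; wider than the slots
- large2: large apple, a 60 mm ball (about 95 g) in the tray, rolls freely; origin at its centre; wider than the slots. May be absent
- large3: large apple, a 60 mm ball (about 95 g) in the tray, rolls freely; origin at its centre; wider than the slots
- small1: crab apple, a 34 mm ball (about 20 g) in the tray, rolls freely; origin at its centre; falls through the 40 mm slots. May be absent
- small2: crab apple, a 34 mm ball (about 20 g) in the tray, rolls freely; origin at its centre; falls through the 40 mm slots
- small3: crab apple, a 34 mm ball (about 20 g) in the tray, rolls freely; origin at its centre; falls through the 40 mm slots. May be absent
- small4: crab apple, a 34 mm ball (about 20 g) in the tray, rolls freely; origin at its centre; falls through the 40 mm slots
- pan: rectangular shallow aluminium pan for the crab apples, 210 x 230 mm (its x, y), 65 mm high, walls and floor 4 mm thick, fixed; origin at the centre of its underside
- bowl: round white bowl for the large apples, 240 mm across the rim, 95 mm high, fixed; origin at the centre of its underside
- fill_tray: steel filling tray for sound jars, 244 x 84 mm (its x, y), 20 mm high, floor and walls 4 mm, with three cells 76 x 76 mm in a row along x (cell middles at x = -80, 0, 80 mm), fixed; origin at the centre of its underside
- carton: brown cardboard reject carton, 164 x 84 mm (its x, y), 20 mm high, floor and walls 4 mm, with two cells 76 x 76 mm in a row along x (cell middles at x = -40, 40 mm), fixed; origin at the centre of its underside
- jar1: sound squat glass jar with a brass-coloured screw lid, round, 62 mm in diameter, 64 mm high, 160 g, no tape; origin at the centre of its underside, z up. May be absent
- jar2: sound squat glass jar with a brass-coloured screw lid, round, 62 mm in diameter, 64 mm high, 160 g, no tape; origin at the centre of its underside, z up. May be absent
- jar3: sound squat glass jar with a brass-coloured screw lid, round, 62 mm in diameter, 64 mm high, 160 g, no tape; origin at the centre of its underside, z up. May be absent
- jar4: taped (reject) squat glass jar with a brass-coloured screw lid, round, 62 mm in diameter, 64 mm high, 160 g, a strip of paper tape 22 mm wide stuck across the lid and down two sides; origin at the centre of its underside, z up. May be absent
- jar5: taped (reject) squat glass jar with a brass-coloured screw lid, round, 62 mm in diameter, 64 mm high, 160 g, a strip of paper tape 22 mm wide stuck across the lid and down two sides; origin at the centre of its underside, z up. May be absent
- funnel: black jar funnel standing mouth down, 104 mm across, 62 mm high; a bystander, leave it alone
- soap: yellow washing-up bottle, 60 mm across, 150 mm high; a bystander, leave it alone
- jug: steel jug with a handle, 84 mm across, 120 mm high; a bystander, leave it alone
Things that resemble listed ones, but are neither listed nor needed, are in the scene too. What is shaped like the jar1 but green or turquoise is not meant.

How it is judged:
On the way, in this order (a step that is already met when the one before it is completed fails the run):
1. every crab apple has dropped through into the pan while every large apple is still in the tray (x of small1 in the frame of pan between -0.105 and 0.105 m and y of small1 in the frame of pan between -0.115 and 0.115 m and z of small1 in the frame of pan between 0 and 0.055 m and x of small2 in the frame of pan between -0.105 and 0.105 m and y of small2 in the frame of pan between -0.115 and 0.115 m and z of small2 in the frame of pan between 0 and 0.055 m and x of small3 in the frame of pan between -0.105 and 0.105 m and y of small3 in the frame of pan between -0.115 and 0.115 m and z of small3 in the frame of pan between 0 and 0.055 m and x of small4 in the frame of pan between -0.105 and 0.105 m and y of small4 in the frame of pan between -0.115 and 0.115 m and z of small4 in the frame of pan between 0 and 0.055 m and x of large1 in the frame of tray between -0.115 and 0.115 m and y of large1 in the frame of tray between -0.1 and 0.1 m and z of large1 in the frame of tray between 0.02 and 0.09 m and x of large2 in the frame of tray between -0.115 and 0.115 m and y of large2 in the frame of tray between -0.1 and 0.1 m and z of large2 in the frame of tray between 0.02 and 0.09 m and x of large3 in the frame of tray between -0.115 and 0.115 m and y of large3 in the frame of tray between -0.1 and 0.1 m and z of large3 in the frame of tray between 0.02 and 0.09 m), for 0.2 s.
2. every large apple has been tipped into the bowl (horizontal distance between each of large1, large2, large3 and bowl below 0.11 m and z of large1 in the frame of bowl between 0 and 0.11 m and z of large2 in the frame of bowl between 0 and 0.11 m and z of large3 in the frame of bowl between 0 and 0.11 m), for 0.2 s.
At the end, for the whole second after the job is handed in: Crab apples lie in the pan, large apples in the bowl; the tray stands level on its mat, middles within 40 mm; untaped jars stand upright on the floor of filling-tray cells, taped jars of carton cells, within 18 mm of the cell's middle; all at rest (all of step 2 and x of small1 in the frame of pan between -0.105 and 0.105 m and y of small1 in the frame of pan between -0.115 and 0.115 m and z of small1 in the frame of pan between 0 and 0.055 m and x of small2 in the frame of pan between -0.105 and 0.105 m and y of small2 in the frame of pan between -0.115 and 0.115 m and z of small2 in the frame of pan between 0 and 0.055 m and x of small3 in the frame of pan between -0.105 and 0.105 m and y of small3 in the frame of pan between -0.115 and 0.115 m and z of small3 in the frame of pan between 0 and 0.055 m and x of small4 in the frame of pan between -0.105 and 0.105 m and y of small4 in the frame of pan between -0.115 and 0.115 m and z of small4 in the frame of pan between 0 and 0.055 m and (x of jar1 in the frame of fill_tray between -0.098 and -0.062 m or x of jar1 in the frame of fill_tray between -0.018 and 0.018 m or x of jar1 in the frame of fill_tray between 0.062 and 0.098 m) and y of jar1 in the frame of fill_tray between -0.018 and 0.018 m and z of jar1 in the frame of fill_tray between 0 and 0.012 m and angle between each of jar1, jar2, jar3, jar4, jar5's own z axis and vertical below 0.1 rad and linear speed of each of jar1, jar2, jar3, jar4, jar5, tray below 0.03 m/s and (x of jar2 in the frame of fill_tray between -0.098 and -0.062 m or x of jar2 in the frame of fill_tray between -0.018 and 0.018 m or x of jar2 in the frame of fill_tray between 0.062 and 0.098 m) and y of jar2 in the frame of fill_tray between -0.018 and 0.018 m and z of jar2 in the frame of fill_tray between 0 and 0.012 m and (x of jar3 in the frame of fill_tray between -0.098 and -0.062 m or x of jar3 in the frame of fill_tray between -0.018 and 0.018 m or x of jar3 in the frame of fill_tray between 0.062 and 0.098 m) and y of jar3 in the frame of fill_tray between -0.018 and 0.018 m and z of jar3 in the frame of fill_tray between 0 and 0.012 m and (x of jar4 in the frame of carton between -0.058 and -0.022 m or x of jar4 in the frame of carton between 0.022 and 0.058 m) and y of jar4 in the frame of carton between -0.018 and 0.018 m and z of jar4 in the frame of carton between 0 and 0.012 m and (x of jar5 in the frame of carton between -0.058 and -0.022 m or x of jar5 in the frame of carton between 0.022 and 0.058 m) and y of jar5 in the frame of carton between -0.018 and 0.018 m and z of jar5 in the frame of carton between 0 and 0.012 m and horizontal distance between tray and mat below 0.04 m and height (world z) of tray below 0.012 m and angle between tray's own z axis and vertical below 0.06 rad and linear speed of each of large1, large2, large3, small1, small2, small3, small4 below 0.05 m/s); the robot touches nothing.
It fails at once if the fingers press on an apple (over 2 N) (contact force between the fingers and large1 above 2 N or contact force between the fingers and large2 above 2 N or contact force between the fingers and large3 above 2 N or contact force between the fingers and small1 above 2 N or contact force between the fingers and small2 above 2 N or contact force between the fingers and small3 above 2 N or contact force between the fingers and small4 above 2 N).
It fails at once if the funnel, the soap bottle or the jug is moved more than 30 mm (distance of any of funnel, soap, jug from where it was at the start of the episode above 0.03 m).
Of large2, small1, small3 only 1 to 3 are there at a start; the rules pass over those that are not, and their reading is None.
Of jar1, jar2, jar3, jar4, jar5 only 4 to 5 are there at a start; the rules pass over those that are not, and their reading is None.
At some moment in a run one of jar1, jar2, jar3, jar4, jar5 may be knocked a few centimetres aside while the robot is not near it.
It also fails if it takes over 208 s, if anything falls off the work surface, if the arm or the gripper's body presses on something with over 40 N, if the wrist force passes 120 N, or if a joint passes its speed limit or range.

ROBOT

A 6-joint arm with a two-finger parallel gripper is mounted at the origin on the work surface. World frame = base frame: x ahead of the robot, y to its left, z up, the work surface at z = 0. Lengths are in m, angles in rad, forces in N, time in s.
With the tool pointing down it reaches from about 0.15 to 0.775 m from the base axis. Payload 6.1 kg.
Tool frame: the origin (TCP) lies at the very end of the fingers, on their centre line; the grasp point (between the pads) lies manip.grip_depth behind it (manip.grip_depth is the distance from the TCP to the grasp point, in m); z points along the fingers, y is the direction in which the jaws open and shut (so a half turn about z gives the same grasp; the last joint's range is limited). The gripper opens to 85 mm and grips with 20 to 120 N. Pads are 22 mm wide; open, the fingers measure 114 mm over their backs; the gripper's body (76 mm by 85 mm) begins 54 mm behind the grasp point. The pads swing forward as they close: fully open they stand 13 mm farther back than shut.
Start: joints at [1.34, 0.126, -0.04, 1.405, 0, 1.571], TCP at [0.12, 0.511, 0.231] pointing down, gripper open.
Joint ranges: [-2.72, 2.72], [-0.95, 1.95], [-1.27, 1.35], [-1.78, 2.02], [-1.46, 1.47], [-3.14, 3.14]. Speed limits (rad/s): [2.39, 2.39, 3.01, 3.14, 3.14, 3.14].

INTERFACE

Orientations are given as a rotation vector (axis times angle).
In Python, from station import manip gives the robot as it stands. The module is installed in compiled form; this text tells all that it offers.
- The arm moves only by the shell command python3 -m handwheel 'ROWS' [FORCE]. ROWS is JSON, a list of rows, each a list of 7 numbers: the turn, a rotation vector about the tool's x, y, z in rad, then the shift along the tool's x, y, z in mm, then the finger opening in mm, from 0 to 85.4. In form: [[rx, ry, rz, tx, ty, tz, grip], ...]. A call has 1 to 12 rows; each row is the pose to reach, as a shift and turn from the pose commanded when the call began, along the tool's axes at that moment; what a row does not reach only later rows make up. A row lasts 1/12 s, in which the tool goes at most 41.7 mm and 7.16 degrees, less where a joint would pass 70% of its speed; a pose out of reach is approached as far as the arm can. A call with a gripper value outside its range is refused whole. The fingers move at their own pace and stop on an object; FORCE is the grip in N (left out, the last holds). Time passes only in rows, so rows that repeat a pose let the fingers close. It gives the time, the measured TCP pose, the force and the opening at its end, in the units of the state.
- manip.get_obs(): the state, without advancing time (a new reading comes with each control period).
- manip.grab_frame(name): name is "side" or "top" or "wrist"; returns the picture (420x560x3 uint8, red, green, blue); there is no depth.
- manip.camera_model(name): a dict with "fovy" (degrees; the focal length in pixels is half the picture's height over the tangent of half this angle, whatever the lens; pixels are square), "cx", "cy" (the principal point, pixels), "distortion" ([k1, k2, p1, p2, k3] as OpenCV has them; the pictures are not rectified), "view" (4x4, takes a point from world to camera coordinates); the wrist camera has in their place "mount" (4x4, takes a point from camera to tool coordinates, whose origin is the TCP and whose axes are the flange's). Camera axes: x right, y down, z forward; pixel columns grow to the right and rows downward; lengths in m; the calibration is good to about 2 mm. A picture is of the moment at which its call begins: read the wrist's pose just before it. camera_model takes no time and is no camera call.
- manip.job_done(): hands the job in, once; it reports no verdict.
The state is a dict: "clock": time; "qpos": joint angles; "dq": joint speeds; "effort": joint torques, N m; "ee_pos": TCP position; "tool_rot": TCP orientation; "ft_force": force on the tool from outside, world axes, zero at the start; "ft_torque": the same for the moment, N m; "finger_gap": opening from 0.0 (shut) to 1.0 (fully open).
Only numpy, scipy, OpenCV 4.12 (cv2) and the standard library are available. Lean on these libraries where they do the work, as an engineer would, in place of code of your own. Each camera call takes 0.05 s, during which the arm holds its last target.

## Working session

There is one attempt and no reset: what is moved stays moved. The work goes in short steps, Python scripts to look and compute and a shell command to move; the robot and the scene stay as the last step left them, time stands still between calls to the robot, and variables do not carry over. Pictures are saved under pics/ and viewed, and the job is handed in when it is done.

```bash
mkdir -p pics; ls; python3 - <<'E'
from station import manip
import cv2,numpy as np
np.set_printoptions(precision=4,suppress=True)
print(manip.get_obs(), manip.grip_depth)
for n in("side","top","wrist"):
    print(n,manip.camera_model(n))
    cv2.imwrite(f"pics/a_{n}.png",manip.grab_frame(n)[:,:,::-1])
E
```

```text
pics
{'clock': 0.0, 'qpos': array([ 1.34  ,  0.1264, -0.0406,  1.4054,  0.    ,  1.5708]), 'dq': array([-0.0004,  0.0003, -0.001 ,  0.0004, -0.0003,  0.0007]), 'effort': array([  0.0004, -43.591 ,  35.2926,   0.0172,  -0.    ,   0.    ]), 'ee_pos': array([0.12  , 0.5107, 0.2305]), 'tool_rot': array([-0.3618, -3.1205,  0.0025]), 'ft_force': array([-0.3917,  0.6023,  0.4438]), 'ft_torque': array([-0.0035, -0.0243,  0.0278]), 'finger_gap': 1.0020110582051662} 0.0187
side {'fovy': 51.658239428857, 'cx': 282.23831846475275, 'cy': 201.02518572176348, 'distortion': array([-0.0465,  0.    ,  0.    ,  0.    ,  0.    ]), 'view': array([[ 0.9083, -0.4181,  0.0082, -0.4803],
       [-0.215 , -0.4837, -0.8484,  0.2029],
       [ 0.3587,  0.7689, -0.5293,  1.129 ],
       [ 0.    ,  0.    ,  0.    ,  1.    ]])}
top {'fovy': 57.22266643752752, 'cx': 282.49284101431834, 'cy': 214.09833970322052, 'distortion': array([-0.0355,  0.    ,  0.    ,  0.    ,  0.    ]), 'view': array([[ 0.0192, -0.9996, -0.0223,  0.039 ],
       [-0.9952, -0.0169, -0.0968,  0.5327],
       [ 0.0964,  0.024 , -0.9951,  1.1296],
       [ 0.    ,  0.    ,  0.    ,  1.    ]])}
wrist {'fovy': 64.63301934745765, 'cx': 277.4955456670854, 'cy': 207.8597626959085, 'distortion': array([-0.0029,  0.    ,  0.    ,  0.    ,  0.    ]), 'mount': array([[ 0.0009, -0.9661, -0.2582,  0.0654],
       [ 1.    ,  0.0008,  0.0006,  0.0008],
       [-0.0004, -0.2582,  0.9661, -0.1434],
       [ 0.    ,  0.    ,  0.    ,  1.    ]])}
```

View pics/a_top.png

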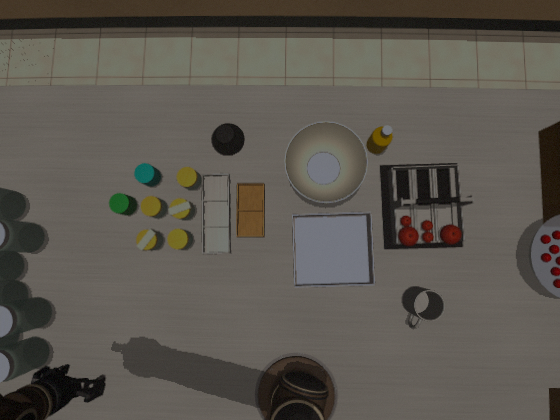

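View pics/a_side.png

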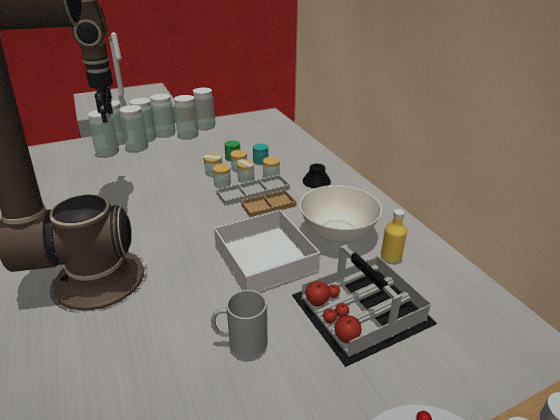

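View pics/a_wrist.png

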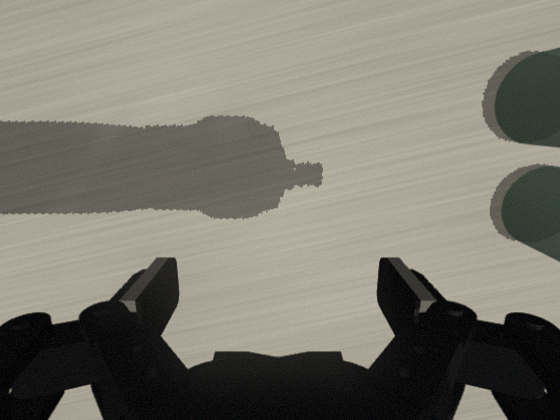

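The top view shows the tray at about (425,205), with the handle across row 200. It holds 2 large and 3 small apples. The pan is at (333,250) and the bowl at (325,162). There are five brass-lidded jars, with tape on (179,208) and (147,239), and the green and turquoise jars are decoys. Next I measure.

```bash
cat > h.py <<'E'
import numpy as np, cv2
from scipy.spatial.transform import Rotation as R
from station import manip
np.set_printoptions(precision=4,suppress=True)
def model(cam,obs=None):
    m=manip.camera_model(cam); f=210/np.tan(np.radians(m["fovy"])/2)
    K=np.array([[f,0,m["cx"]],[0,f,m["cy"]],[0,0,1]])
    if "view" in m: V=np.array(m["view"])
    else:
        T=np.eye(4);T[:3,:3]=R.from_rotvec(obs["tool_rot"]).as_matrix();T[:3,3]=obs["ee_pos"]
        V=np.linalg.inv(T@np.array(m["mount"]))
    return K,np.array(m["distortion"],float),V
def ray(cam,u,v,obs=None):
    K,D,V=model(cam,obs)
    p=cv2.undistortPoints(np.array([[[u,v]]],float),K,D)[0,0]
    C=np.linalg.inv(V); d=C[:3,:3]@np.array([p[0],p[1],1.]); return C[:3,3],d/np.linalg.norm(d)
def onz(cam,u,v,z,obs=None):
    o,d=ray(cam,u,v,obs); return o+d*(z-o[2])/d[2]
def proj(cam,P,obs=None):
    K,D,V=model(cam,obs); return cv2.projectPoints(np.atleast_2d(np.array(P,float)),cv2.Rodrigues(V[:3,:3])[0],V[:3,3],K,D)[0][:,0]
def tri(r1,r2):
    (o1,d1),(o2,d2)=r1,r2; A=np.stack([d1,-d2],1); s=np.linalg.lstsq(A,o2-o1,rcond=None)[0]
    a,b=o1+d1*s[0],o2+d2*s[1]; return (a+b)/2,np.linalg.norm(a-b)
def rows(pos,rot,ref=None):
    """pos,rot(Rotation) target -> tool-frame row from ref pose (default current)"""
    o=manip.get_obs() if ref is None else None
    p0,R0=(o["ee_pos"],R.from_rotvec(o["tool_rot"])) if ref is None else ref
    print("turn",(R0.inv()*rot).as_rotvec(),"shift mm",R0.inv().apply(np.array(pos)-p0)*1000)
def shot(cam,name,box=None,s=1):
    o=manip.get_obs(); im=manip.grab_frame(cam)[:,:,::-1].copy()
    c=im if box is None else im[box[1]:box[3],box[0]:box[2]]
    if s!=1: c=cv2.resize(c,None,fx=s,fy=s,interpolation=cv2.INTER_CUBIC)
    cv2.imwrite(f"pics/{name}.png",c); return im,o
E
python3 - <<'E'
import cv2
im=cv2.imread("pics/a_top.png")
a=cv2.resize(im[150:265,365:495],None,fx=6,fy=5.2*6/5.2,interpolation=cv2.INTER_CUBIC)[:600];cv2.imwrite("pics/b_tray.png",cv2.resize(a,(780,600)) if 0 else a[:600,:780])
cv2.imwrite("pics/b_jars.png",cv2.resize(im[150:260,100:275],None,fx=4.5,fy=4.5,interpolation=cv2.INTER_CUBIC)[:,:790])
cv2.imwrite("pics/b_pan.png",cv2.resize(im[110:295,270:400],None,fx=3.2,fy=3.2,interpolation=cv2.INTER_CUBIC))
im=cv2.imread("pics/a_side.png")
cv2.imwrite("pics/b_side.png",cv2.resize(im[235:360,285:440],None,fx=4.8,fy=4.8,interpolation=cv2.INTER_CUBIC))
E
```

```text
(no output)
```

View pics/b_tray.png

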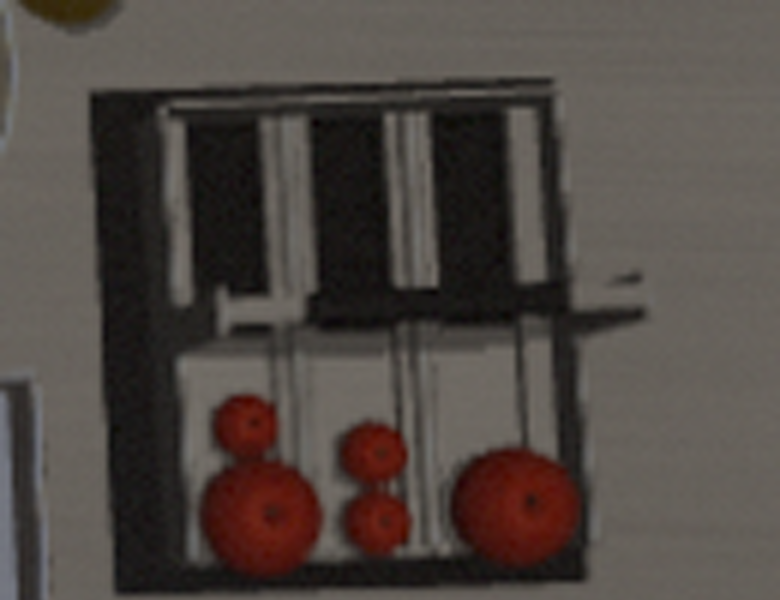

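View pics/b_jars.png

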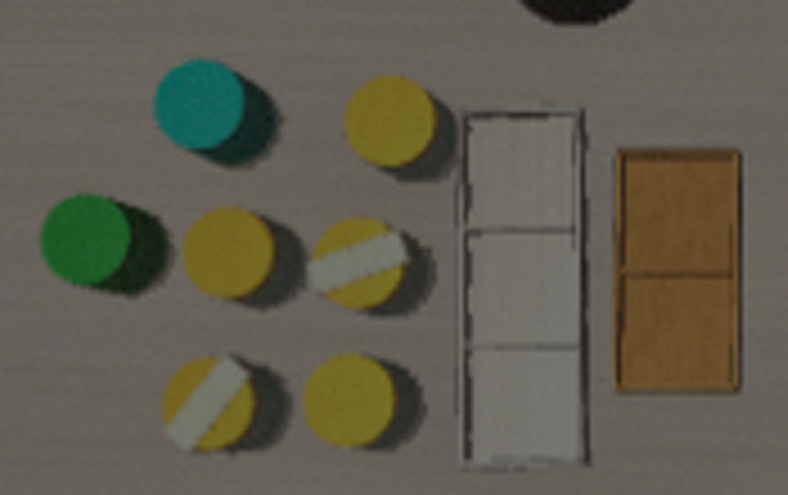

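View pics/b_side.png

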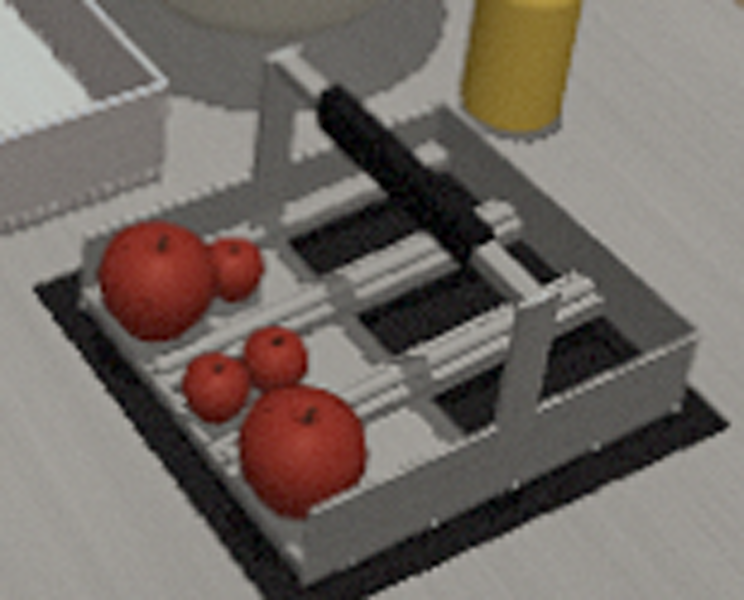

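View pics/b_pan.png

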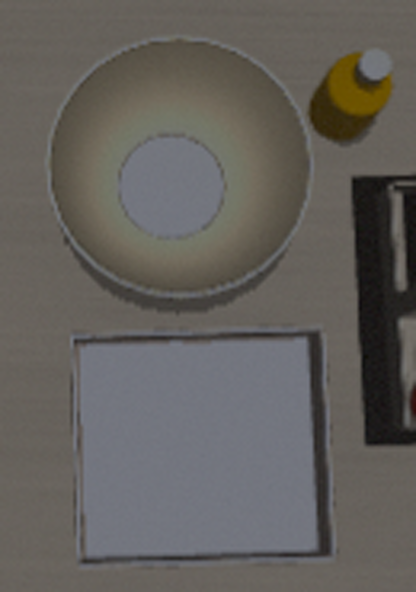

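```bash
python3 - <<'E'
from h import *
T=lambda x,y:(365+x/6,150+y/6)
S=lambda x,y:(285+x/4.8,235+y/4.8)
J=lambda x,y:(100+x/4.5,150+y/4.5)
P=lambda x,y:(270+x/3.2,110+y/3.2)
m=[onz("top",*T(*p),0.004) for p in((92,93),(553,80),(585,580),(118,592))]
print("mat",np.array(m),np.mean(m,0))
print("grip side cam tri L", tri(ray("top",*T(310,306)),ray("side",*S(330,103))))
for p in((216,310),(645,312),(430,310)): print("bar",onz("top",*T(*p),0.128))
print("grip side ends z.12",onz("side",*S(328,103),.13),onz("side",*S(472,240),.125),"legs",onz("side",*S(285,55),.13),onz("side",*S(548,290),.13))
c=[onz("top",*P(*p),0.065) for p in((73,336),(321,331),(334,560),(80,563))]
print("pan",np.array(c),np.mean(c,0))
b=[onz("top",*P(*p),0.095) for p in((48,165),(313,165),(178,38),(178,298))]
print("bowl",np.array(b)); print("bowlfloor",onz("top",*P(172,187),.004))
f=[onz("top",*J(*p),.02) for p in((464,113),(580,110),(588,462),(464,465))];print("fill",np.array(f),np.mean(f,0))
f=[onz("top",*J(*p),.02) for p in((616,151),(740,151),(740,390),(616,390))];print("cart",np.array(f),np.mean(f,0))
for n,p in dict(sA=(391,121),sB=(229,252),tC=(357,263),tD=(209,404),sE=(350,400),green=(86,240),turq=(200,104)).items(): print(n,onz("top",*J(*p),.064))
print("soap cap",onz("top",*P(375,66),.15)); print("jug",onz("top",428,304,.12),"funnel",onz("top",226,135,.06))
for p in((245,425),(262,517),(373,452),(377,521),(517,506)): print("apple",onz("top",*T(*p),.045))
E
```

```text
mat [[ 0.69   -0.2503  0.004 ]
 [ 0.701  -0.4883  0.004 ]
 [ 0.4443 -0.498   0.004 ]
 [ 0.4343 -0.262   0.004 ]] [ 0.5674 -0.3746  0.004 ]
grip side cam tri L (array([ 0.5648, -0.3213,  0.1255]), np.float64(0.000272149653149167))
bar [ 0.5617 -0.2775  0.128 ]
bar [ 0.5642 -0.4737  0.128 ]
bar [ 0.5634 -0.3752  0.128 ]
grip side ends z.12 [ 0.5606 -0.3254  0.13  ] [ 0.5711 -0.4302  0.125 ] legs [ 0.5615 -0.2843  0.13  ] [ 0.5788 -0.4744  0.13  ]
pan [[ 0.5261  0.0177  0.065 ]
 [ 0.5344 -0.2063  0.065 ]
 [ 0.33   -0.2176  0.065 ]
 [ 0.323   0.008   0.065 ]] [ 0.4284 -0.0996  0.065 ]
bowl [[ 0.6764  0.0426  0.095 ]
 [ 0.68   -0.1937  0.095 ]
 [ 0.7951 -0.0726  0.095 ]
 [ 0.5585 -0.0743  0.095 ]]
bowlfloor [ 0.678  -0.0757  0.004 ]
fill [[0.6486 0.2947 0.02  ]
 [0.6517 0.2152 0.02  ]
 [0.4136 0.2021 0.02  ]
 [0.4099 0.2853 0.02  ]] [0.5309 0.2493 0.02  ]
cart [[0.6238 0.1898 0.02  ]
 [0.6251 0.1055 0.02  ]
 [0.4635 0.1017 0.02  ]
 [0.4619 0.1848 0.02  ]] [0.5436 0.1454 0.02  ]
sA [0.6339 0.3324 0.064 ]
sB [0.5456 0.4357 0.064 ]
tC [0.5398 0.3506 0.064 ]
tD [0.4461 0.4437 0.064 ]
sE [0.4506 0.3512 0.064 ]
green [0.552  0.5318 0.064 ]
turq [0.6437 0.4605 0.064 ]
soap cap [ 0.7539 -0.2361  0.15  ]
jug [ 0.2863 -0.3502  0.12  ] funnel [0.7634 0.2213 0.06  ]
apple [ 0.5164 -0.3147  0.045 ]
apple [ 0.4715 -0.3225  0.045 ]
apple [ 0.5042 -0.3772  0.045 ]
apple [ 0.4705 -0.3786  0.045 ]
apple [ 0.4789 -0.4473  0.045 ]
```

```bash
cat >> h.py <<'E'
def down(yaw_deg, tilt_deg=0):
    """tool pointing down, tool x at yaw_deg in world; tilt about tool x afterwards"""
    a=np.radians(yaw_deg); x=np.array([np.cos(a),np.sin(a),0]); z=np.array([0,0,-1.]); 
    return R.from_matrix(np.stack([x,np.cross(z,x),z],1))*R.from_rotvec([np.radians(tilt_deg),0,0])
E
python3 - <<'E'
from h import *
rows([.565,-.376,.20],down(91.5))
E
```

```text
turn [-0.0011  0.0008  1.3138] shift mm [-636.0505 -761.4117   31.623 ]
```

```bash
python3 -m handwheel '[[0,0,1.314,-636,-761,0,60],[0,0,1.314,-636,-761,0,60],[0,0,1.314,-636,-761,0,60],[0,0,1.314,-636,-761,0,60],[0,0,1.314,-636,-761,0,60],[0,0,1.314,-636,-761,0,60],[0,0,1.314,-636,-761,0,60],[0,0,1.314,-636,-761,0,60],[0,0,1.314,-636,-761,0,60],[0,0,1.314,-636,-761,0,60],[0,0,1.314,-636,-761,0,60],[0,0,1.314,-636,-761,0,60]]' 110; python3 - <<'E'
from h import *
print(manip.get_obs()["qpos"]); rows([.565,-.376,.20],down(91.5))
E
```

```text
clock: 1.15
ee_pos: [0.3446, 0.0622, 0.2315]
tool_rot: [2.195, 2.247, 0.001]
ft_force: [0.8, 0.5, -0.1]
finger_gap: 0.702
[ 0.1784 -0.2057 -0.3555  1.4202  0.0001  1.7261]
turn [ 0.0008 -0.0003 -0.0031] shift mm [-443.1534  210.191    31.5012]
```

```bash
python3 -m handwheel '[[0,0,0,-443,210,0,60],[0,0,0,-443,210,0,60],[0,0,0,-443,210,0,60],[0,0,0,-443,210,0,60],[0,0,0,-443,210,0,60],[0,0,0,-443,210,0,60],[0,0,0,-443,210,0,60],[0,0,0,-443,210,0,60],[0,0,0,-443,210,0,60],[0,0,0,-443,210,10,60],[0,0,0,-443,210,20,60],[0,0,0,-443,210,31,60]]'; python3 -m handwheel '[[0,0,0,0,0,0,60],[0,0,0,0,0,0,60],[0,0,0,0,0,0,60]]'; python3 - <<'E'
from h import *
shot("wrist","c_w"); shot("top","c_top",(360,140,500,260),5);shot("side","c_side",(260,200,440,370),3.5); rows([.565,-.376,.105],down(91.5))
E
```

```text
clock: 2.15
ee_pos: [0.5673, -0.3764, 0.2011]
tool_rot: [2.191, 2.247, 0.001]
ft_force: [-0.0, 0.2, 0.5]
finger_gap: 0.701
clock: 2.4
ee_pos: [0.5655, -0.373, 0.1996]
tool_rot: [-2.191, -2.249, 0.0]
ft_force: [0.2, 0.5, 0.2]
finger_gap: 0.707
turn [0.0016 0.001  0.0008] shift mm [-3.6481 -1.1839 96.9231]
```

View pics/c_w.png

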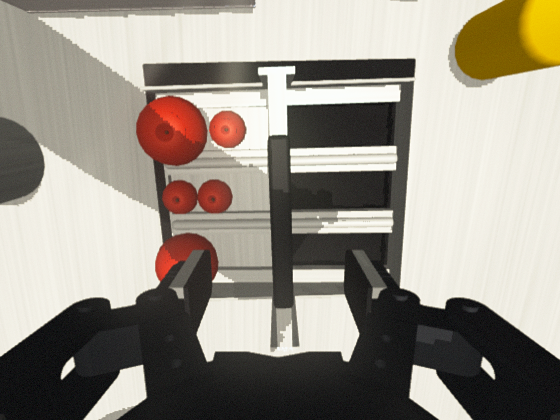

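View pics/c_side.png

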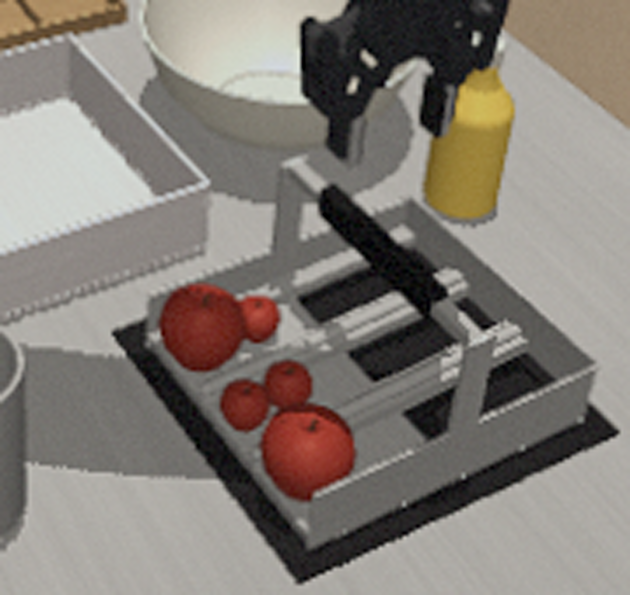

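The wrist view shows the grip running from (280,137) to (284,305), centred between the fingers. I cast it at z=0.136.

```bash
python3 - <<'E'
from h import *
o=manip.get_obs()
for p in((280,137),(284,305),(277,72)): print(onz("wrist",*p,.136,o))
for p in((145,66),(413,60)): print("mat",onz("wrist",*p,.004,o))
E
```

```text
[ 0.5661 -0.3168  0.136 ]
[ 0.5724 -0.4332  0.136 ]
[ 0.5632 -0.2794  0.136 ]
mat [ 0.4366 -0.2607  0.004 ]
mat [ 0.692  -0.2482  0.004 ]
```

```bash
python3 -m handwheel '[[0,0,-0.024,-2,3,0,60],[0,0,-0.024,-2,3,25,60],[0,0,-0.024,-2,3,50,60],[0,0,-0.024,-2,3,75,60],[0,0,-0.024,-2,3,90,60],[0,0,-0.024,-2,3,95,60],[0,0,-0.024,-2,3,95,60]]'; python3 -m handwheel '[[0,0,0,0,0,0,0],[0,0,0,0,0,0,0],[0,0,0,0,0,0,0],[0,0,0,0,0,0,0],[0,0,0,0,0,0,0],[0,0,0,0,0,0,0],[0,0,0,0,0,0,0],[0,0,0,0,0,0,0]]' 110
python3 - <<'E'
from h import *
shot("side","d_side",(260,200,440,370),3.5)
o=manip.get_obs();print(o["ft_force"],o["ft_torque"],R.from_rotvec(o["tool_rot"]).as_matrix())
E
```

```text
clock: 3.13
ee_pos: [0.5685, -0.3742, 0.1047]
tool_rot: [-2.163, -2.277, 0.0]
ft_force: [0.1, -0.2, -0.1]
finger_gap: 0.703
clock: 3.8
ee_pos: [0.5692, -0.3756, 0.1071]
tool_rot: [2.163, 2.275, -0.0]
ft_force: [-1.4, -0.2, 6.2]
finger_gap: 0.138
[-1.2612  0.8841  5.9199] [0.0391 0.5943 0.151 ] [[-0.0502  0.9987  0.0016]
 [ 0.9987  0.0502 -0.0017]
 [-0.0018  0.0015 -1.    ]]
```

View pics/d_side.png

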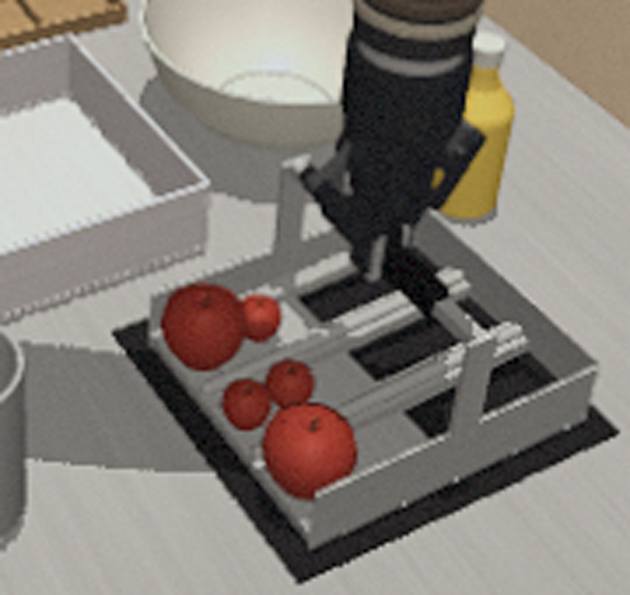

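```bash
python3 -m handwheel '[[0,0,0,0,0,-2,0],[0,0,0,0,0,-6,0],[0,0,0,0,0,-12,0],[0,0,0,0,0,-22,0],[0,0,0,0,0,-34,0],[-0.02,0,0,0,0,-48,0],[-0.05,0,0,0,0,-64,0],[-0.08,0,0,0,0,-82,0],[-0.10,0,0,0,0,-100,0],[-0.12,0,0,0,0,-116,0],[-0.14,0,0,0,0,-128,0],[-0.14,0,0,0,0,-133,0]]' 115
python3 - <<'E'
from h import *
shot("side","e_side",(260,170,440,340),3.5)
o=manip.get_obs();print(o["ft_force"],o["ft_torque"],o["finger_gap"])
T=down(93,-8)
G=np.array([.398,-.1015,.262]); rows(G+.0187*T.apply([0,0,1]),T)
G=np.array([.569,-.1015,.262]); rows(G+.0187*T.apply([0,0,1]),T)
E
```

```text
clock: 4.85
ee_pos: [0.5689, -0.3757, 0.2423]
tool_rot: [2.093, 2.199, 0.156]
ft_force: [0.3, -0.7, -6.0]
finger_gap: 0.142
[-0.3586  0.4309 -6.7663] [-0.017   0.0993  0.0178] 0.14723006295726074
turn [ 0.004   0.0032 -0.0026] shift mm [ 282.2649 -152.71    -24.5063]
turn [ 0.004   0.0032 -0.0026] shift mm [273.8299  16.3187  -0.0287]
```

View pics/e_side.png

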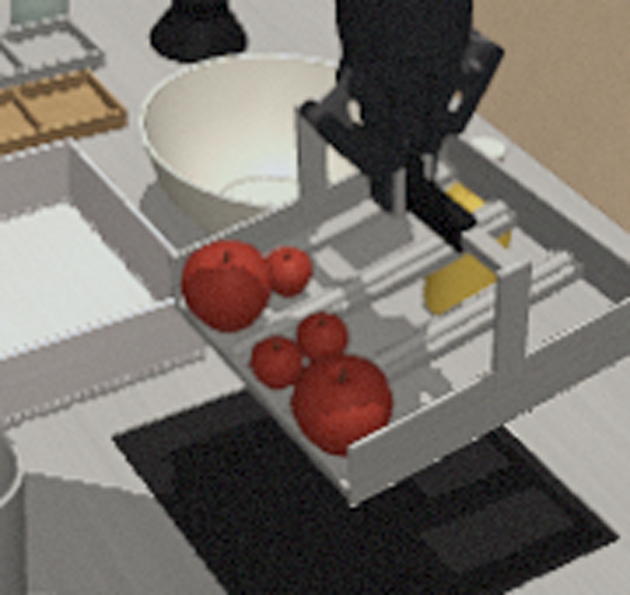

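```bash
python3 -m handwheel '[[0,0,0,4,0,0,0],[0,0,0,14,0,0,0],[0,0,0,30,0,0,0],[0,0,0,52,0,0,0],[0,0,0,78,0,0,0],[0,0,0,106,0,0,0],[0,0,0,134,-2,0,0],[0,0,0,162,-6,-1,0],[0,0,0,190,-12,-2,0],[0,0,0,214,-21,-3,0],[0,0,0,234,-33,-5,0],[0,0,0,250,-47,-7,0]]'
python3 -m handwheel '[[0,0,0,13,-16,-3,0],[0,0,0,22,-34,-5,0],[0,0,0,28,-53,-8,0],[0,0,0,31,-70,-11,0],[0,0,0,32,-84,-13,0],[0,0,0,32,-94,-15,0],[0,0,0,32,-101,-16,0],[0,0,0,32,-105,-17,0],[0,0,0,32,-106,-17,0],[0,0,0,32,-106,-17,0]]'
python3 - <<'E'
from h import *
shot("side","f_side",(180,130,380,300),3.5);shot("top","f_top",(270,150,430,300),4)
o=manip.get_obs();print(o["ft_force"],o["ee_pos"],o["finger_gap"])
T=down(93,15)
G=np.array([.398,-.1015,.222]); rows(G+.0187*T.apply([0,0,1]),T)
E
```

```text
clock: 5.9
ee_pos: [0.5078, -0.1249, 0.237]
tool_rot: [2.096, 2.208, 0.154]
ft_force: [0.3, -0.1, -7.1]
finger_gap: 0.144
clock: 6.73
ee_pos: [0.4004, -0.1012, 0.2406]
tool_rot: [2.096, 2.203, 0.155]
ft_force: [-0.5, -0.1, -7.3]
finger_gap: 0.145
[ 0.5086 -0.4752 -7.1586] [ 0.4008 -0.1013  0.2406] 0.13857520762799094
turn [ 0.4019 -0.0002 -0.0025] shift mm [ -0.074  -12.6489  35.2644]
```

View pics/f_side.png

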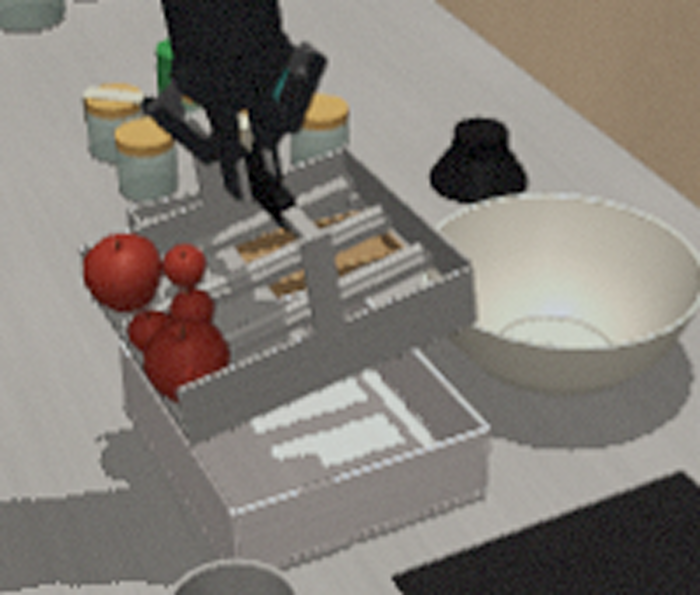

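View pics/f_top.png

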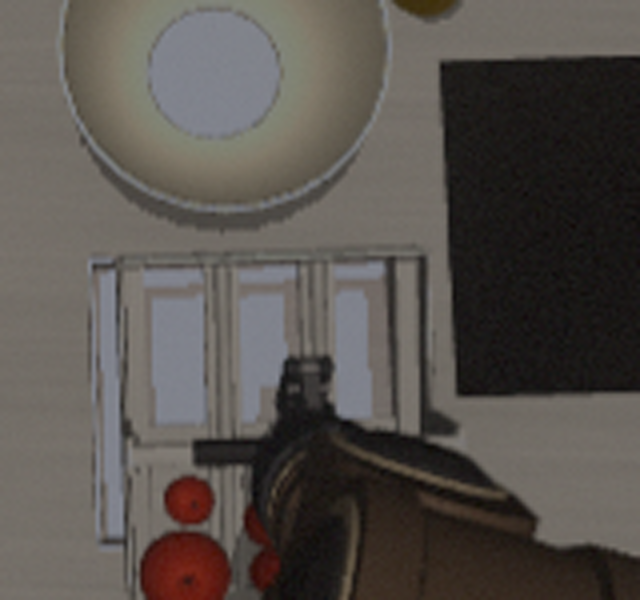

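```bash
python3 -m handwheel '[[0.02,0,0,0,-1,3,0],[0.06,0,0,0,-2,8,0],[0.10,0,0,0,-4,14,0],[0.13,0,0,0,-5,19,0],[0.15,0,0,0,-6,23,0],[0.17,0,0,0,-7,26,0],[0.19,0,0,0,-8,29,0],[0.21,0,0,0,-8,31,0],[0.23,0,0,0,-9,33,0],[0.25,0,0,0,-9,34,0],[0.27,0,0,0,-10,35,0],[0.29,0,0,0,-10,35,0]]'
python3 -m handwheel '[[0.02,0,0,0,0,0,0],[0.04,0,0,0,0,0,0],[0.06,0,0,0,-1,0,0],[0.08,0,0,0,-1,0,0],[0.10,0,0,0,-2,0,0],[0.11,0,0,0,-2,0,0],[0.11,0,0,0,-2,0,0],[0.11,0,0,0,-2,0,0],[0.11,0,0,0,-2,0,0],[0.11,0,0,0,-2,0,0]]'
python3 - <<'E'
from h import *
shot("side","g_side",(180,130,380,300),3.5);shot("top","g_top",(270,150,430,300),4)
o=manip.get_obs();print(o["ft_force"],o["ee_pos"],o["finger_gap"])
E
```

```text
clock: 7.83
ee_pos: [0.3952, -0.1014, 0.2047]
tool_rot: [-2.09, -2.197, 0.167]
ft_force: [0.2, 0.6, -6.2]
finger_gap: 0.142
clock: 8.67
ee_pos: [0.3931, -0.1015, 0.2051]
tool_rot: [-2.033, -2.137, 0.279]
ft_force: [0.2, -1.4, -6.4]
finger_gap: 0.142
[-0.1914  0.4165 -6.1324] [ 0.3931 -0.1015  0.2051] 0.14380962442343076
```

View pics/g_side.png

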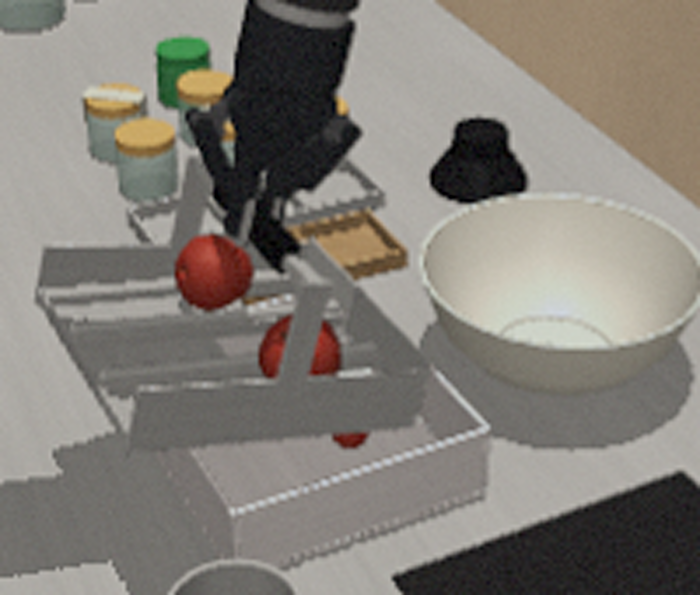

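View pics/g_top.png

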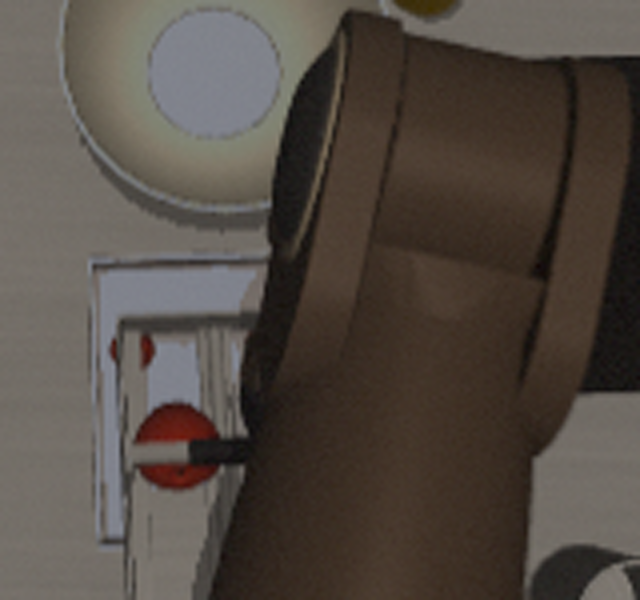

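Small apples are visible in the pan at about (350,437) and (132,350) in the crops. The large ones are still rolling, so I wait and look again.

```bash
python3 -m handwheel '[[0.02,0,0,0,0,0,0],[0.02,0,0,0,0,0,0],[0.02,0,0,0,0,0,0],[0.02,0,0,0,0,0,0],[0.02,0,0,0,0,0,0],[0.02,0,0,0,0,0,0],[0.02,0,0,0,0,0,0],[0.02,0,0,0,0,0,0],[0.02,0,0,0,0,0,0],[0.02,0,0,0,0,0,0]]'
python3 - <<'E'
from h import *
shot("side","h_side",(180,130,380,300),3.5);shot("wrist","h_w")
o=manip.get_obs();print(o["ft_force"],o["ee_pos"],o["finger_gap"])
E
```

```text
clock: 9.6
ee_pos: [0.3932, -0.1015, 0.205]
tool_rot: [-2.022, -2.126, 0.3]
ft_force: [-0.9, -0.4, -5.6]
finger_gap: 0.144
[ 0.3452 -0.5212 -6.1082] [ 0.3932 -0.1015  0.205 ] 0.1429809998613689
```

View pics/h_side.png

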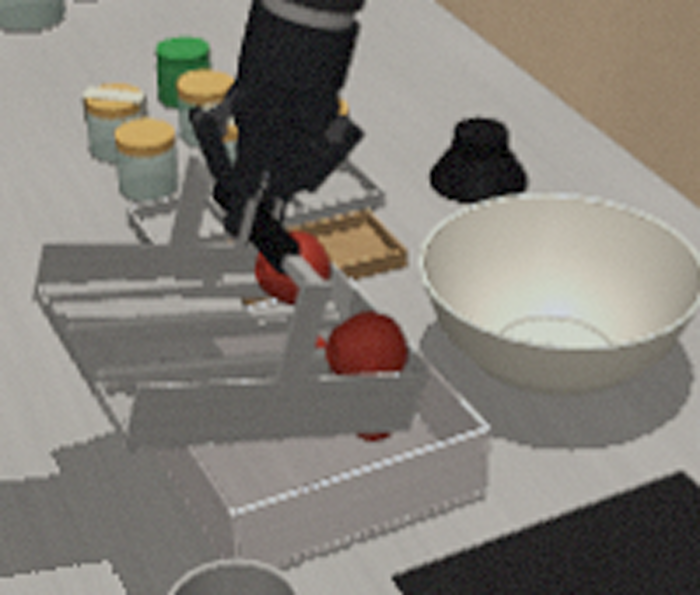

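View pics/h_w.png

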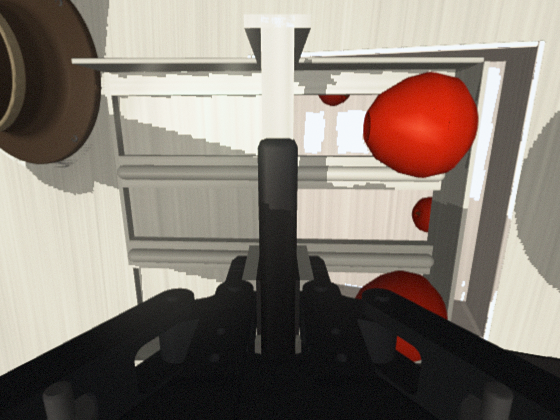

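Both large apples rest at the end wall, and the small ones lie below the slots. I ease back slowly to nearly level.

```bash
python3 - <<'E'
from h import *
o=manip.get_obs();z=R.from_rotvec(o["tool_rot"]).as_matrix()[:,2];print(np.degrees(np.arctan2(-z[0],-z[2])))
T=down(93,1.5); rows([.398,-.1015,.25],T)
E
```

```text
16.021400494576014
turn [-0.2538 -0.0003 -0.0024] shift mm [ -0.2359  -7.8227 -44.5864]
```

```bash
python3 -m handwheel '[[-0.02,0,0,0,0,-3,0],[-0.05,0,0,0,-1,-8,0],[-0.08,0,0,0,-2,-14,0],[-0.11,0,0,0,-3,-20,0],[-0.13,0,0,0,-4,-26,0],[-0.15,0,0,0,-5,-31,0],[-0.17,0,0,0,-6,-36,0],[-0.19,0,0,0,-7,-40,0],[-0.205,0,0,0,-8,-43,0],[-0.22,0,0,0,-8,-45,0],[-0.23,0,0,0,-8,-45,0],[-0.235,0,0,0,-8,-45,0]]'
python3 -m handwheel '[[-0.003,0,0,0,0,0,0],[-0.006,0,0,0,0,0,0],[-0.009,0,0,0,0,0,0],[-0.012,0,0,0,0,0,0],[-0.015,0,0,0,0,0,0],[-0.018,0,0,0,0,0,0],[-0.018,0,0,0,0,0,0],[-0.018,0,0,0,0,0,0],[-0.018,0,0,0,0,0,0],[-0.018,0,0,0,0,0,0],[-0.018,0,0,0,0,0,0],[-0.018,0,0,0,0,0,0]]'
python3 - <<'E'
from h import *
shot("side","i_side",(180,130,380,300),3.5);shot("wrist","i_w")
o=manip.get_obs();print(o["ft_force"],o["ee_pos"],o["finger_gap"])
z=R.from_rotvec(o["tool_rot"]).as_matrix()[:,2];print(np.degrees(np.arctan2(-z[0],-z[2])))
E
```

```text
clock: 10.7
ee_pos: [0.3978, -0.1013, 0.2504]
tool_rot: [-2.144, -2.254, 0.05]
ft_force: [0.1, -0.6, -6.3]
finger_gap: 0.139
clock: 11.7
ee_pos: [0.398, -0.1013, 0.2504]
tool_rot: [-2.152, -2.263, 0.031]
ft_force: [0.7, 0.1, -6.2]
finger_gap: 0.143
[-0.054  -0.4512 -6.0254] [ 0.398  -0.1013  0.2504] 0.14364485217753858
1.5499161227560831
```

View pics/i_side.png

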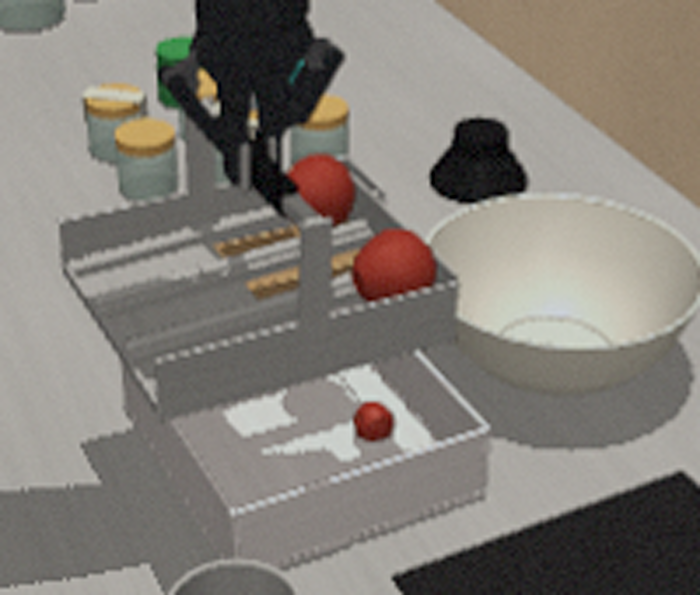

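View pics/i_w.png

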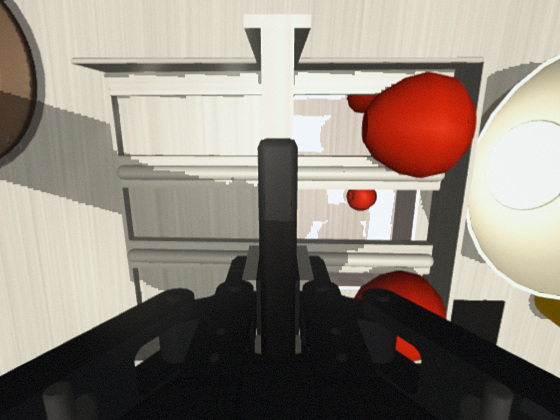

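```bash
python3 -m handwheel '[[-0.005,0,0,0,0,0,0],[-0.01,0,0,0,0,0,0],[-0.015,0,0,0,0,0,0],[-0.02,0,0,0,0,0,0],[-0.025,0,0,0,0,0,0],[-0.03,0,0,0,0,0,0],[-0.03,0,0,0,0,0,0],[-0.03,0,0,0,0,0,0],[-0.03,0,0,0,0,0,0],[-0.03,0,0,0,0,0,0],[-0.03,0,0,0,0,0,0],[-0.03,0,0,0,0,0,0]]'
python3 - <<'E'
from h import *
shot("side","j_side",(180,130,380,300),2.5);
E
python3 -m handwheel '[[0,0,0,0,0,0,0],[0,0,0,0,0,0,0],[0,0,0,0,0,0,0],[0,0,0,0,0,0,0],[0,0,0,0,0,0,0],[0,0,0,0,0,0,0],[0,0,0,0,0,0,0],[0,0,0,0,0,0,0],[0,0,0,0,0,0,0],[0,0,0,0,0,0,0]]'
python3 - <<'E'
from h import *
shot("side","j_side2",(180,130,380,300),2.5);
a=cv2.imread("pics/j_side.png");b=cv2.imread("pics/j_side2.png")
cv2.imwrite("pics/j.png",cv2.resize(np.hstack([a,b]),None,fx=.8,fy=.8))
E
```

```text
clock: 12.8
ee_pos: [0.398, -0.1013, 0.2504]
tool_rot: [2.164, 2.275, 0.003]
ft_force: [0.8, -0.3, -6.5]
finger_gap: 0.139
clock: 13.68
ee_pos: [0.398, -0.1013, 0.2504]
tool_rot: [2.164, 2.275, 0.003]
ft_force: [-0.4, -0.5, -6.8]
finger_gap: 0.147
```

View pics/j.png

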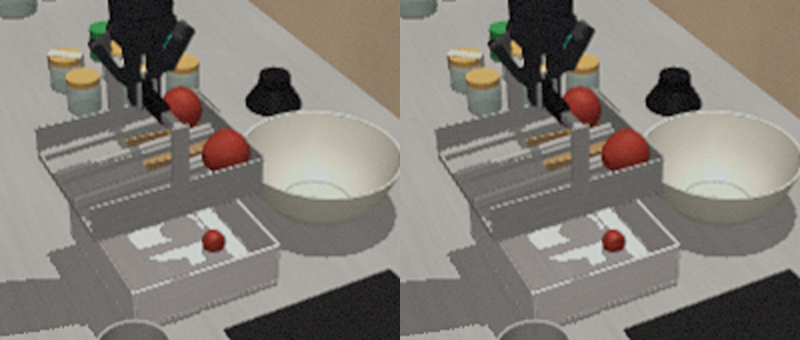

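```bash
python3 -m handwheel '[[-0.01,0,0,0,0,0,0],[-0.02,0,0,0,0,0,0],[-0.03,0,0,0,0,0,0],[-0.03,0,0,0,0,0,0],[-0.03,0,0,0,0,0,0],[-0.03,0,0,0,0,0,0],[-0.03,0,0,0,0,0,0],[-0.03,0,0,0,0,0,0],[-0.03,0,0,0,0,0,0],[-0.03,0,0,0,0,0,0]]'
python3 - <<'E'
from h import *
shot("side","k_side",(180,130,380,300),2.5);
E
python3 -m handwheel '[[-0.01,0,0,0,0,0,0],[-0.02,0,0,0,0,0,0],[-0.03,0,0,0,0,0,0],[-0.03,0,0,0,0,0,0],[-0.03,0,0,0,0,0,0],[-0.03,0,0,0,0,0,0],[-0.03,0,0,0,0,0,0],[-0.03,0,0,0,0,0,0],[-0.03,0,0,0,0,0,0],[-0.03,0,0,0,0,0,0]]'
python3 - <<'E'
from h import *
shot("side","k_side2",(180,130,380,300),2.5);
a=cv2.imread("pics/k_side.png");b=cv2.imread("pics/k_side2.png")
cv2.imwrite("pics/k.png",cv2.resize(np.hstack([a,b]),None,fx=.8,fy=.8))
E
```

```text
clock: 14.57
ee_pos: [0.398, -0.1013, 0.2504]
tool_rot: [2.149, 2.26, 0.037]
ft_force: [-0.2, -0.3, -6.6]
finger_gap: 0.136
clock: 15.45
ee_pos: [0.398, -0.1013, 0.2504]
tool_rot: [2.135, 2.244, 0.071]
ft_force: [0.8, -0.0, -6.7]
finger_gap: 0.142
```

View pics/k.png

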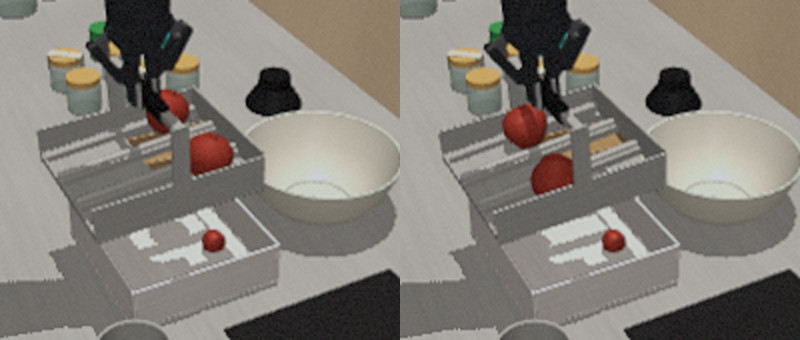

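```bash
python3 -m handwheel '[[0.06,0,0,0,0,0,0],[0.09,0,0,0,0,0,0],[0.09,0,0,0,0,0,0],[0.09,0,0,0,0,0,0],[0.09,0,0,0,0,0,0],[0.085,0,0,0,0,0,0],[0.08,0,0,0,0,0,0],[0.07,0,0,0,0,0,0],[0.06,0,0,0,0,0,0],[0.06,0,0,0,0,0,0]]'
python3 - <<'E'
from h import *
shot("side","l_side",(180,130,380,300),2.5);
E
python3 -m handwheel '[[0,0,0,0,0,0,0],[0,0,0,0,0,0,0],[0,0,0,0,0,0,0],[0,0,0,0,0,0,0],[0,0,0,0,0,0,0],[-0.01,0,0,0,0,0,0],[-0.02,0,0,0,0,0,0],[-0.03,0,0,0,0,0,0]]'
python3 - <<'E'
from h import *
shot("side","l_side2",(180,130,380,300),2.5);
a=cv2.imread("pics/l_side.png");b=cv2.imread("pics/l_side2.png")
cv2.imwrite("pics/l.png",cv2.resize(np.hstack([a,b]),None,fx=.8,fy=.8))
E
```

```text
clock: 16.33
ee_pos: [0.3976, -0.1013, 0.2508]
tool_rot: [2.163, 2.274, 0.005]
ft_force: [0.1, 0.4, -5.7]
finger_gap: 0.145
clock: 17.05
ee_pos: [0.398, -0.1013, 0.2504]
tool_rot: [2.149, 2.259, 0.038]
ft_force: [0.2, 0.7, -6.5]
finger_gap: 0.144
```

View pics/l.png

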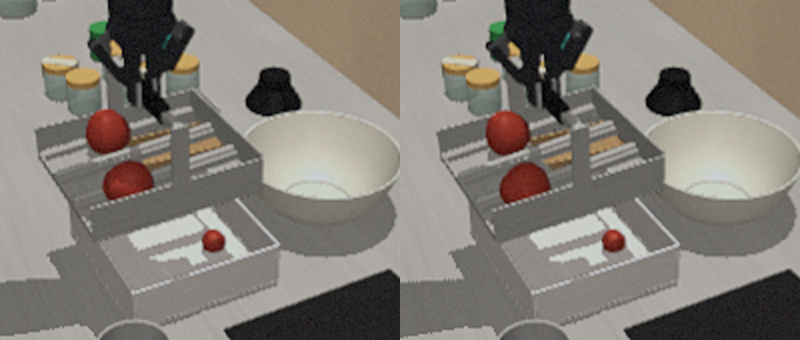

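```bash
python3 -m handwheel '[[0.02,0,0,0,0,0,0],[0.03,0,0,0,0,0,0],[0.03,0,0,0,0,0,0],[0.03,0,0,0,0,0,0],[0.03,0,0,0,0,0,0],[0.03,0,0,0,0,0,0],[0.03,0,0,0,0,0,0],[0.03,0,0,0,0,0,0],[0.03,0,0,0,0,0,0],[0.03,0,0,0,0,0,0],[0.03,0,0,0,0,0,0],[0.03,0,0,0,0,0,0]]'
python3 - <<'E'
from h import *
shot("side","m_side",(180,130,380,300),2.5);
E
python3 -m handwheel '[[0,0,0,0,0,0,0],[0,0,0,0,0,0,0],[0,0,0,0,0,0,0],[0,0,0,0,0,0,0],[0,0,0,0,0,0,0],[0,0,0,0,0,0,0],[0,0,0,0,0,0,0],[0,0,0,0,0,0,0],[0,0,0,0,0,0,0],[0,0,0,0,0,0,0],[0,0,0,0,0,0,0],[0,0,0,0,0,0,0]]'
python3 - <<'E'
from h import *
shot("side","m_side2",(180,130,380,300),2.5);
a=cv2.imread("pics/m_side.png");b=cv2.imread("pics/m_side2.png")
cv2.imwrite("pics/m.png",cv2.resize(np.hstack([a,b]),None,fx=.8,fy=.8))
E
```

```text
clock: 18.1
ee_pos: [0.398, -0.1013, 0.2504]
tool_rot: [2.164, 2.275, 0.004]
ft_force: [0.4, -0.4, -6.4]
finger_gap: 0.144
clock: 19.15
ee_pos: [0.398, -0.1013, 0.2504]
tool_rot: [2.164, 2.275, 0.003]
ft_force: [-0.1, 0.2, -6.4]
finger_gap: 0.144
```

View pics/m.png

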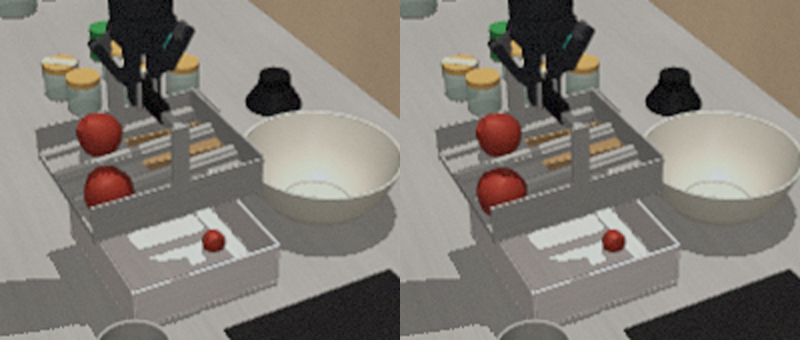

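```bash
python3 -m handwheel '[[-0.005,0,0,0,0,0,0],[-0.01,0,0,0,0,0,0],[-0.015,0,0,0,0,0,0],[-0.02,0,0,0,0,0,0],[-0.025,0,0,0,0,0,0],[-0.03,0,0,0,0,0,0],[-0.035,0,0,0,0,0,0],[-0.04,0,0,0,0,0,0],[-0.045,0,0,0,0,0,0],[-0.05,0,0,0,0,0,0],[-0.05,0,0,0,0,0,0],[-0.05,0,0,0,0,0,0]]'
python3 -m handwheel '[[-0.01,0,0,0,0,0,0],[-0.02,0,0,0,0,0,0],[-0.03,0,0,0,0,0,0],[-0.04,0,0,0,0,0,0],[-0.05,0,0,0,0,0,0],[-0.06,0,0,0,0,0,0],[-0.07,0,0,0,0,0,0],[-0.08,0,0,0,0,0,0],[-0.09,0,0,0,0,0,0],[-0.09,0,0,0,0,0,0],[-0.09,0,0,0,0,0,0],[-0.09,0,0,0,0,0,0]]'
python3 - <<'E'
from h import *
shot("side","n_side",(180,130,380,300),3.5);
T=down(93,-8)
# transit over pan->bowl side, grip point above bowl: spout x .71
for G in ([.398,-.1015,.30],[.72,-.066,.30]):
    rows(np.array(G)+.0187*T.apply([0,0,1]),T)
T=down(93,-38);G=np.array([.677+.04+.0184,-.066,.115+.154]);print(G,G+.0187*T.apply([0,0,1]))
E
```

```text
clock: 20.2
ee_pos: [0.3979, -0.1013, 0.2505]
tool_rot: [2.14, 2.249, 0.06]
ft_force: [1.1, 0.5, -6.2]
finger_gap: 0.142
clock: 21.2
ee_pos: [0.3979, -0.1013, 0.2504]
tool_rot: [2.095, 2.202, 0.158]
ft_force: [-0.4, -0.1, -5.4]
finger_gap: 0.139
turn [ 0.0033  0.0003 -0.0024] shift mm [ -0.1923   6.9983 -30.38  ]
turn [ 0.0033  0.0003 -0.0024] shift mm [ 19.1791 327.074   15.6692]
[ 0.7354 -0.066   0.269 ] [ 0.7469 -0.0654  0.2543]
```

View pics/n_side.png

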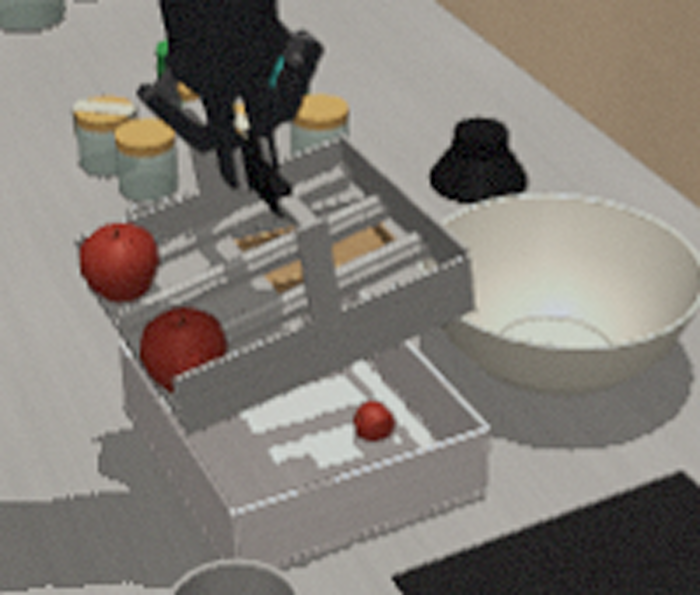

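```bash
python3 -m handwheel '[[0,0,0,0,4,-3,0],[0,0,0,1,13,-6,0],[0,0,0,2,28,-8,0],[0,0,0,3,49,-12,0],[0,0,0,4,77,-14,0],[0,0,0,6,108,-14,0],[0,0,0,8,138,-11,0],[0,0,0,10,168,-7,0],[0,0,0,12,198,-3,0],[0,0,0,14,228,2,0],[0,0,0,16,256,6,0],[0,0,0,17,279,9,0]]'
python3 -m handwheel '[[0,0,0,1,18,3,0],[0,0,0,2,31,5,0],[0,0,0,2,40,6,0],[0,0,0,2,45,7,0],[0,0,0,2,47,7,0],[0,0,0,2,48,7,0],[0,0,0,2,48,7,0],[0,0,0,2,48,7,0]]'
python3 - <<'E'
from h import *
shot("side","o_side",(180,80,420,280),3);shot("top","o_top",(240,80,460,300),2.7)
o=manip.get_obs();print(o["qpos"],o["ee_pos"],o["ft_force"])
T=down(93,-38);G=np.array([.677+.03+.0184,-.066,.115+.154]);rows(G+.0187*T.apply([0,0,1]),T)
E
```

```text
clock: 22.25
ee_pos: [0.6773, -0.0695, 0.28]
tool_rot: [2.094, 2.203, 0.158]
ft_force: [-0.1, 0.7, -5.2]
finger_gap: 0.142
clock: 22.92
ee_pos: [0.7222, -0.0661, 0.2815]
tool_rot: [2.095, 2.202, 0.158]
ft_force: [-0.0, 0.8, -6.7]
finger_gap: 0.144
[-0.1     0.413   0.4373  1.4532  0.0213  1.4225] [ 0.7221 -0.0661  0.2817] [-0.1091 -0.3888 -5.6833]
turn [-0.5198  0.0011 -0.0023] shift mm [-0.0208 10.7099 29.292 ]
```

View pics/o_side.png

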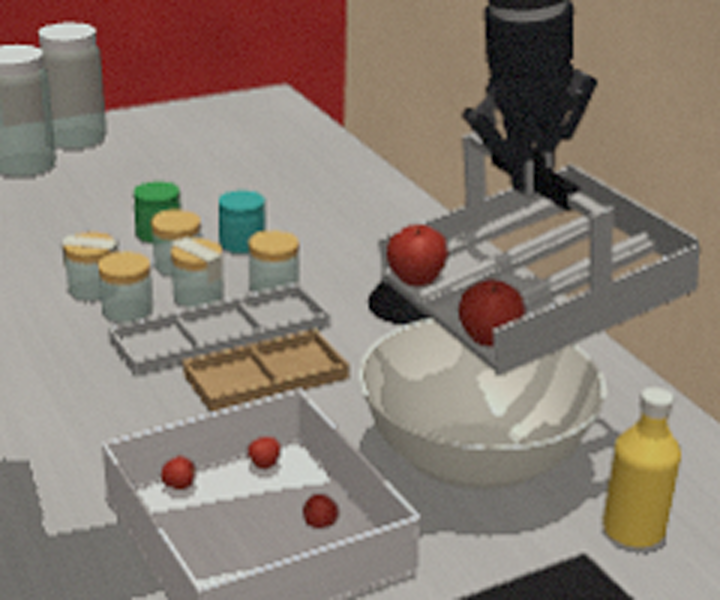

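View pics/o_top.png

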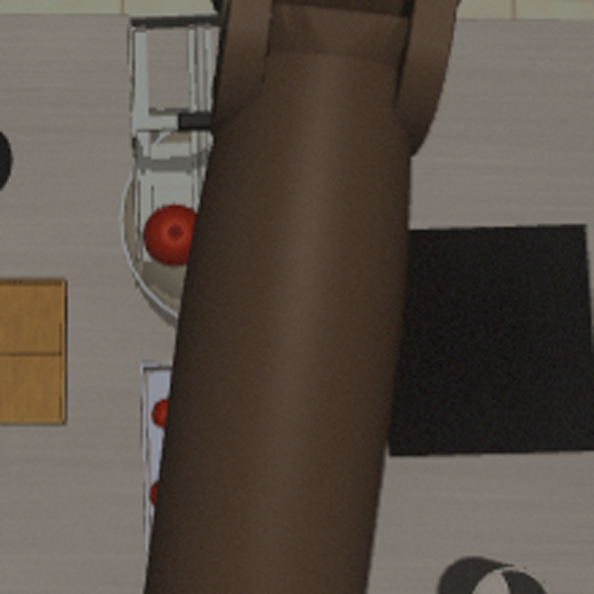

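Three crab apples are in the pan and both large ones sit at the lip over the bowl. Next I tip them out.

```bash
python3 -m handwheel '[[-0.02,0,0,0,0,1,0],[-0.06,0,0,0,1,3,0],[-0.11,0,0,0,2,6,0],[-0.16,0,0,0,3,9,0],[-0.21,0,0,0,4,12,0],[-0.26,0,0,0,5,15,0],[-0.31,0,0,0,6,18,0],[-0.36,0,0,0,7,20,0],[-0.40,0,0,0,8,23,0],[-0.44,0,0,0,9,25,0],[-0.48,0,0,0,10,27,0],[-0.52,0,0,0,11,29,0]]'
python3 -m handwheel '[[-0.02,0,0,0,0,0,0],[-0.04,0,0,0,0,0,0],[-0.06,0,0,0,0,0,0],[-0.08,0,0,0,0,0,0],[-0.10,0,0,0,0,0,0],[-0.11,0,0,0,0,0,0],[-0.12,0,0,0,0,0,0],[-0.12,0,0,0,0,0,0],[-0.12,0,0,0,0,0,0],[-0.12,0,0,0,0,0,0]]'
python3 - <<'E'
from h import *
shot("side","p_side",(180,80,420,280),3)
o=manip.get_obs();print(o["qpos"],o["ee_pos"],o["ft_force"])
E
```

```text
clock: 24.02
ee_pos: [0.736, -0.0653, 0.2535]
tool_rot: [1.799, 1.89, 0.651]
ft_force: [1.2, -0.4, -6.2]
finger_gap: 0.144
clock: 24.85
ee_pos: [0.7376, -0.0653, 0.2544]
tool_rot: [1.723, 1.811, 0.748]
ft_force: [-0.2, -0.6, -5.1]
finger_gap: 0.141
[-0.142  -0.0276 -0.433   0.3916  0.135   1.4339] [ 0.7377 -0.0653  0.2543] [ 0.0569 -0.5089 -4.5278]
```

View pics/p_side.png

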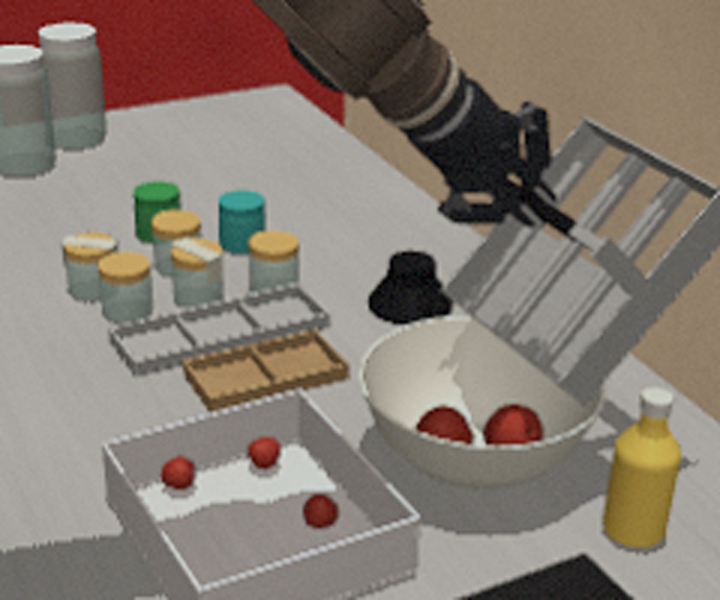

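```bash
python3 - <<'E'
from h import *
o=manip.get_obs(); print(o["tool_rot"])
T=down(92.9,0)
rows([.70,-.066,.30],T)
ref=(np.array([.70,-.066,.30]),T)
for p in ([.569,-.10,.28],[.569,-.3756,.25],[.569,-.3756,.112]): rows(p,T,ref)
E
```

```text
[1.723  1.8113 0.7477]
turn [ 0.783   0.0003 -0.0006] shift mm [  1.1687   5.5178 -58.9333]
turn [0. 0. 0.] shift mm [ -27.3288 -132.5524   20.    ]
turn [0. 0. 0.] shift mm [-302.5758 -146.4958   50.    ]
turn [0. 0. 0.] shift mm [-302.5758 -146.4958  188.    ]
```

```bash
python3 -m handwheel '[[0.05,0,0,0,0,-10,0],[0.12,0,0,0,1,-20,0],[0.22,0,0,0,2,-30,0],[0.33,0,0,1,3,-40,0],[0.44,0,0,1,4,-48,0],[0.55,0,0,1,4,-54,0],[0.65,0,0,1,5,-57,0],[0.73,0,0,1,5,-59,0],[0.77,0,0,1,5,-59,0],[0.783,0,0,1,5,-59,0],[0.783,0,0,1,5,-59,0]]'
python3 -m handwheel '[[0,0,0,0,-10,0,0],[0,0,0,0,-35,2,0],[0,0,0,-2,-65,6,0],[0,0,0,-10,-95,10,0],[0,0,0,-30,-120,14,0],[0,0,0,-60,-138,18,0],[0,0,0,-95,-145,22,0],[0,0,0,-130,-146,28,0],[0,0,0,-165,-146,32,0],[0,0,0,-200,-146,38,0],[0,0,0,-235,-146,43,0],[0,0,0,-265,-146,47,0]]'
python3 -m handwheel '[[0,0,0,-18,0,3,0],[0,0,0,-30,0,3,0],[0,0,0,-36,0,3,0],[0,0,0,-38,0,3,0],[0,0,0,-38,0,3,0],[0,0,0,-38,0,3,0]]'
python3 - <<'E'
from h import *
o=manip.get_obs();print(o["qpos"],o["ee_pos"],o["ft_force"])
shot("side","q_side",(180,80,460,360),2.1);shot("top","q_top",(240,80,480,300),2.5)
rows([.569,-.3756,.112],down(92.9,0))
E
```

```text
clock: 25.82
ee_pos: [0.7014, -0.0661, 0.2979]
tool_rot: [-2.165, -2.277, -0.0]
ft_force: [1.0, 0.4, -5.3]
finger_gap: 0.147
clock: 26.82
ee_pos: [0.5663, -0.3405, 0.2533]
tool_rot: [2.163, 2.272, 0.001]
ft_force: [1.1, 0.3, -3.9]
finger_gap: 0.145
clock: 27.32
ee_pos: [0.5692, -0.3749, 0.2501]
tool_rot: [2.163, 2.277, 0.001]
ft_force: [0.6, -0.3, -5.1]
finger_gap: 0.147
[-0.5826  0.4443  0.4238  1.5495  0.0006  0.9369] [ 0.5692 -0.3749  0.2501] [ 0.6244 -0.2656 -5.0963]
turn [0.0007 0.0001 0.0009] shift mm [ -0.7516  -0.3557 138.0063]
```

View pics/q_side.png

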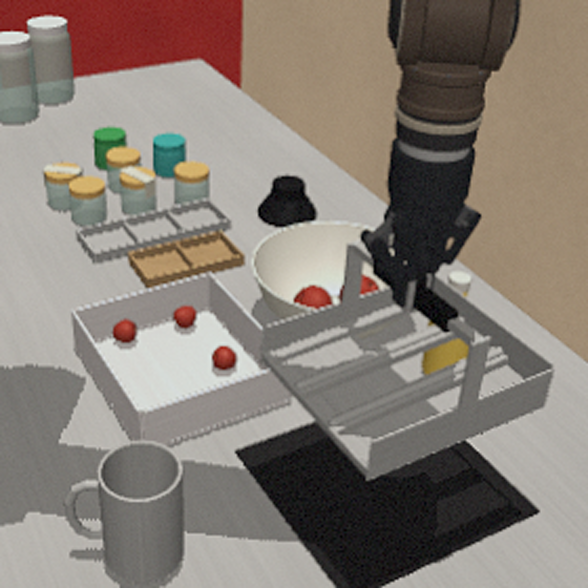

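View pics/q_top.png

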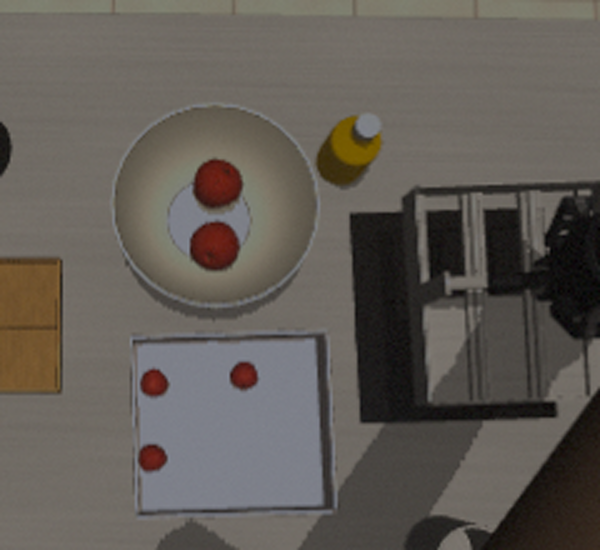

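```bash
python3 -m handwheel '[[0,0,0,0,0,10,0],[0,0,0,0,0,30,0],[0,0,0,0,0,55,0],[0,0,0,0,0,80,0],[0,0,0,0,0,102,0],[0,0,0,0,0,118,0],[0,0,0,0,0,128,0],[0,0,0,0,0,133,0],[0,0,0,0,0,136,0],[0,0,0,0,0,138,0],[0,0,0,0,0,139,0],[0,0,0,0,0,140,0]]'
python3 -m handwheel '[[0,0,0,0,0,1,0],[0,0,0,0,0,1,0],[0,0,0,0,0,2,0],[0,0,0,0,0,2,0]]'
```

```text
clock: 28.42
ee_pos: [0.5694, -0.3764, 0.1105]
tool_rot: [2.164, 2.275, 0.0]
ft_force: [-0.3, -0.6, -4.1]
finger_gap: 0.14
clock: 28.75
ee_pos: [0.5688, -0.3762, 0.1074]
tool_rot: [2.165, 2.276, 0.0]
ft_force: [-0.4, -0.8, -4.5]
finger_gap: 0.145
```

```bash
python3 -m handwheel '[[0,0,0,0,0,1,0],[0,0,0,0,0,1,0],[0,0,0,0,0,2,0],[0,0,0,0,0,2,0]]'
python3 -m handwheel '[[0,0,0,0,0,1,0],[0,0,0,0,0,1,0]]'
```

```text
clock: 29.08
ee_pos: [0.5689, -0.3762, 0.1072]
tool_rot: [2.164, 2.275, 0.0]
ft_force: [-4.4, 3.9, 5.9]
finger_gap: 0.142
clock: 29.25
ee_pos: [0.5689, -0.3762, 0.1071]
tool_rot: [2.164, 2.274, 0.001]
ft_force: [-4.4, 2.9, 10.0]
finger_gap: 0.144
```

```bash
python3 -m handwheel '[[0,0,0,0,0,-2,60],[0,0,0,0,0,-3,60],[0,0,0,0,0,-3,60],[0,0,0,0,0,-3,60],[0,0,0,0,0,-3,60],[0,0,0,0,0,-15,60],[0,0,0,0,0,-40,60],[0,0,0,0,0,-75,60],[0,0,0,0,0,-110,60],[0,0,0,0,0,-140,60],[0,0,0,0,0,-150,60],[0,0,0,0,0,-150,60]]'
python3 - <<'E'
from h import *
shot("side","r_side",(180,80,460,360),2.1);im,o=shot("top","r_top",(100,140,275,270),4.5)
shot("wrist","r_w")
E
```

```text
clock: 30.25
ee_pos: [0.5698, -0.3768, 0.2593]
tool_rot: [2.16, 2.271, 0.002]
ft_force: [-0.6, -0.1, 0.5]
finger_gap: 0.705
```

View pics/r_side.png

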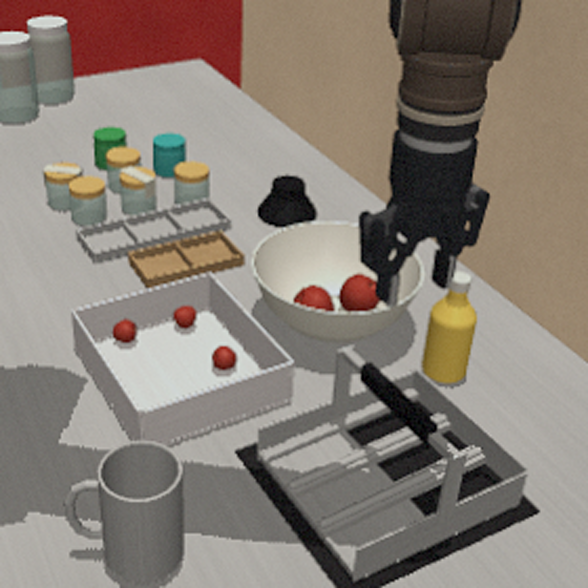

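View pics/r_top.png

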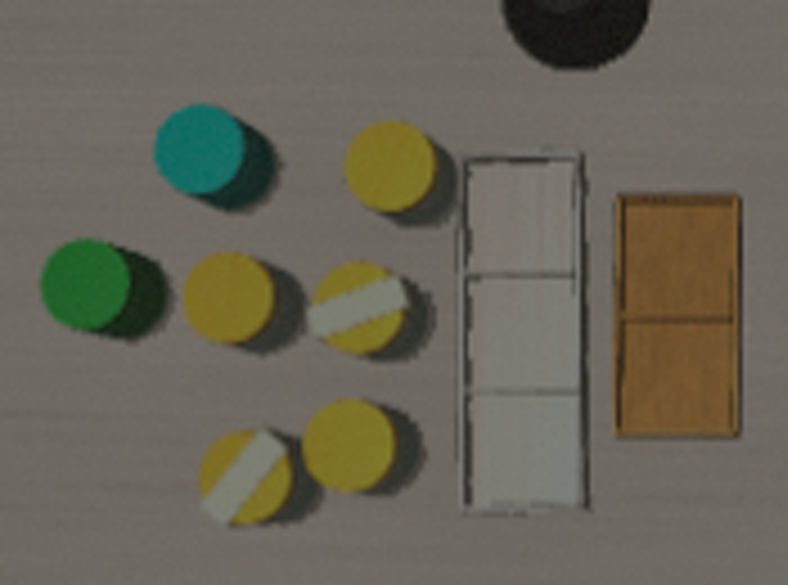

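View pics/r_w.png

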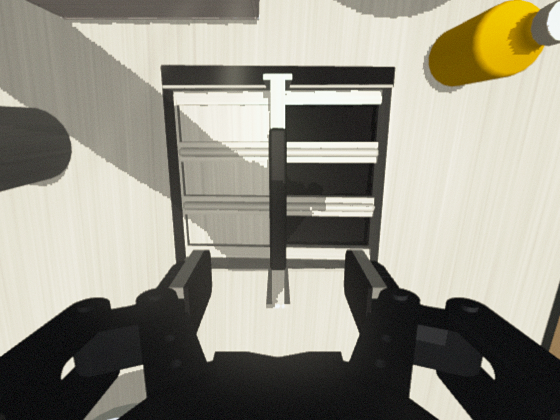

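The tray is empty and centred on its mat. Taped jar D was knocked to (247,477) in the crop, next to sound jar E. Sound jars are A (390,166), B (229,297) and E (350,446). Taped jars are C (357,307) and D. The green (86,285) and turquoise (200,150) jars have no brass lid, so they are decoys. Now I measure centres by mask.

```bash
cat > jars.py <<'E'
from h import *
def jars(im):
    h=cv2.cvtColor(im,cv2.COLOR_BGR2HSV)
    m=((h[...,0]>18)&(h[...,0]<36)&(h[...,1]>110)&(h[...,2]>50)).astype(np.uint8)*255
    m[:,:110]=0; m[:,210:]=0; m[:150]=0; m[270:]=0
    m=cv2.morphologyEx(m,cv2.MORPH_CLOSE,cv2.getStructuringElement(cv2.MORPH_ELLIPSE,(9,9)))
    out=[]
    for c in cv2.findContours(m,cv2.RETR_EXTERNAL,cv2.CHAIN_APPROX_NONE)[0]:
        if cv2.contourArea(c)<120: continue
        (u,v),r=cv2.minEnclosingCircle(c); out.append((u,v,r,onz("top",u,v,.064)))
    return out
E
python3 - <<'E'
from jars import *
im=manip.grab_frame("top")[:,:,::-1].copy()
for j in jars(im): print(np.round(j[:3],1),j[3])
o=manip.get_obs();print(o["ee_pos"])
rows([.50,-.10,.26],down(180))
E
```

```text
[165.8 241.4  22.5] [0.4425 0.3862 0.064 ]
[150.7 205.7  10.4] [0.5466 0.4362 0.064 ]
[186.8 176.5  10.4] [0.6351 0.3329 0.064 ]
[ 0.5684 -0.3758  0.2527]
turn [-0.0005 -0.0028 -1.5208] shift mm [278.9127 -54.5258  -6.778 ]
```

```bash
python3 - <<'E'
from h import *
for n,p in dict(A=(390,166),B=(229,297),C=(357,307),D=(246,477),E=(350,446)).items(): print(n,onz("top",100+p[0]/4.5,140+p[1]/4.5,.064))
ref=(np.array([.5684,-.3758,.2527]),R.from_rotvec(manip.get_obs()["tool_rot"]))
rows([.635,.333,.20],down(182),ref)
E
```

```text
A [0.6339 0.333  0.064 ]
B [0.5456 0.4357 0.064 ]
C [0.5404 0.3506 0.064 ]
D [0.4285 0.4184 0.064 ]
E [0.4499 0.3512 0.064 ]
turn [-0.0005 -0.0028 -1.5557] shift mm [704.5072 102.0323  53.5664]
```

```bash
python3 -m handwheel '[[0,0,-1.556,704,102,0,85],[0,0,-1.556,704,102,0,85],[0,0,-1.556,704,102,0,85],[0,0,-1.556,704,102,0,85],[0,0,-1.556,704,102,0,85],[0,0,-1.556,704,102,0,85],[0,0,-1.556,704,102,0,85],[0,0,-1.556,704,102,0,85],[0,0,-1.556,704,102,0,85],[0,0,-1.556,704,102,0,85],[0,0,-1.556,704,102,0,85],[0,0,-1.556,704,102,0,85]]' 40
python3 - <<'E'
from h import *
rows([.635,.333,.20],down(182)); print(manip.get_obs()["qpos"])
E
```

```text
clock: 31.45
ee_pos: [0.6147, 0.1236, 0.2527]
tool_rot: [-0.023, -3.139, 0.001]
ft_force: [0.7, -0.0, 0.3]
finger_gap: 0.998
turn [-0.0006 -0.0027 -0.0496] shift mm [-17.3334 209.6952  52.5102]
[ 0.1985  0.3312  0.2665  1.5088 -0.0001  0.2131]
```

```bash
python3 -m handwheel '[[0,0,-0.05,-17,210,10,85],[0,0,-0.05,-17,210,20,85],[0,0,-0.05,-17,210,30,85],[0,0,-0.05,-17,210,40,85],[0,0,-0.05,-17,210,52,85],[0,0,-0.05,-17,210,52,85],[0,0,-0.05,-17,210,52,85],[0,0,-0.05,-17,210,52,85]]'
python3 - <<'E'
from h import *
im,o=shot("wrist","s_w"); print(o["ee_pos"])
for n,p in dict(A=(.634,.333),B=(.5456,.4357),C=(.54,.3506),E=(.45,.351)).items(): print(n,proj("wrist",[[*p,.064]],o))
rows([.635,.333,.028],down(182))
E
```

```text
clock: 32.12
ee_pos: [0.6361, 0.3311, 0.2003]
tool_rot: [0.048, -3.138, 0.004]
ft_force: [0.0, -0.7, 0.3]
finger_gap: 0.995
[0.6361 0.3311 0.2003]
A [[278.999  195.3221]]
B [[411.2014  91.1883]]
C [[305.054   80.1484]]
E [[312.0819 -52.0378]]
turn [-0.0013 -0.0014 -0.0059] shift mm [  1.378    2.9581 173.8024]
```

View pics/s_w.png

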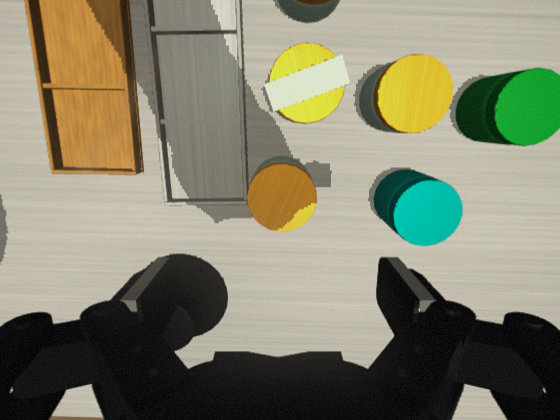

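```bash
python3 -m handwheel '[[0,0,0,1,3,30,85],[0,0,0,1,4,70,85],[0,0,0,1,4,108,85],[0,0,0,1,4,138,85],[0,0,0,1,4,158,85],[0,0,0,1,4,168,85],[0,0,0,1,4,172,85],[0,0,0,1,4,172,85]]'
python3 -m handwheel '[[0,0,0,0,0,0,50],[0,0,0,0,0,0,50],[0,0,0,0,0,0,50],[0,0,0,0,0,0,50],[0,0,0,0,0,0,50],[0,0,0,0,0,0,50]]' 40
python3 - <<'E'
from h import *
o=manip.get_obs();print(o["ee_pos"],o["finger_gap"])
rows([.611,.253,.14],down(182.6));rows([.611,.253,.034],down(182.6))
E
```

```text
clock: 32.83
ee_pos: [0.6365, 0.3341, 0.0311]
tool_rot: [-0.043, 3.141, 0.0]
ft_force: [0.2, 0.2, -0.2]
finger_gap: 0.993
clock: 33.33
ee_pos: [0.6373, 0.3357, 0.0332]
tool_rot: [-0.046, 3.137, 0.002]
ft_force: [-0.6, -1.7, 6.1]
finger_gap: 0.709
[0.6373 0.3357 0.0332] 0.7090344425766002
turn [ 0.0012  0.004  -0.0163] shift mm [  28.2953  -81.7839 -107.0623]
turn [ 0.0012  0.004  -0.0163] shift mm [ 28.7196 -81.9146  -1.0632]
```

```bash
python3 -m handwheel '[[0,0,0,0,0,-12,50],[0,0,0,0,0,-32,50],[0,0,-0.01,5,-12,-48,50],[0,0,-0.016,13,-36,-52,50],[0,0,-0.016,22,-62,-52,50],[0,0,-0.016,27,-77,-52,50],[0,0,-0.016,28,-82,-50,50],[0,0,-0.016,28,-82,-50,50],[0,0,-0.016,28,-82,-50,50]]'
python3 - <<'E'
from h import *
im,o=shot("wrist","t_w");print(o["ee_pos"],o["finger_gap"])
for x in(-.042,.042):
  for f in(-.122,.122):
    c,s=np.cos(.045),np.sin(.045);p=[.5309+c*f-s*x,.2493+s*f+c*x,.02];print(p,proj("wrist",[p],o))
E
```

```text
clock: 34.08
ee_pos: [0.6106, 0.2529, 0.0809]
tool_rot: [-0.071, 3.14, 0.001]
ft_force: [0.7, 0.3, -0.8]
finger_gap: 0.712
[0.6106 0.2529 0.0809] 0.7117335581118581
[np.float64(0.410912866346145), np.float64(0.20185437051179606), 0.02] [[ 190.0682 -169.4738]]
[np.float64(0.6546658580330185), np.float64(0.21283066513698515), 0.02] [[214.0197 282.9502]]
[np.float64(0.4071341419669815), np.float64(0.2857693348630148), 0.02] [[ 361.5525 -169.1357]]
[np.float64(0.6508871336538551), np.float64(0.29674562948820393), 0.02] [[337.8763 282.9965]]
```

View pics/t_w.png

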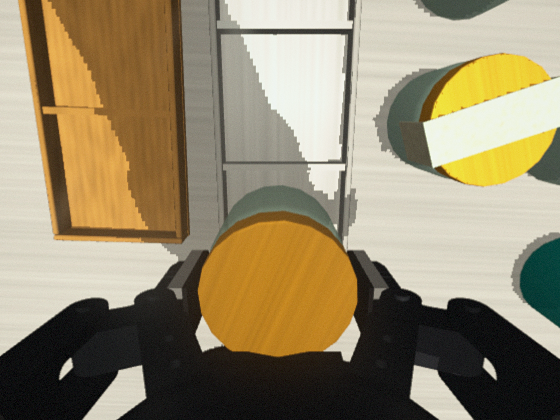

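```bash
python3 - <<'E'
from h import *
o=manip.get_obs()
for n,p in dict(divL1=(218,30),divR1=(354,27),divL2=(221,164),divR2=(346,163),cartTL=(28,0),cartBL=(57,238),cartBR=(185,242),cartdiv=(112,110)).items(): print(n,onz("wrist",*p,.02,o))
rows([.611,.253,.038],down(182.6))
E
```

```text
divL1 [0.4992 0.2159 0.02  ]
divR1 [0.4941 0.2915 0.02  ]
divL2 [0.5738 0.2178 0.02  ]
divR2 [0.5696 0.2945 0.02  ]
cartTL [0.489  0.1123 0.02  ]
cartBL [0.6271 0.111  0.02  ]
cartBR [0.626  0.1944 0.02  ]
cartdiv [0.5449 0.1535 0.02  ]
turn [0.0006 0.0005 0.0002] shift mm [-0.2752 -0.3396 42.6786]
```

```bash
python3 -m handwheel '[[0,0,0,-2,2,10,50],[0,0,0,-2,2,22,50],[0,0,0,-2,2,32,50],[0,0,0,-2,2,38,50],[0,0,0,-2,2,41,50],[0,0,0,-2,2,43,50],[0,0,0,-2,2,43,50]]'
python3 - <<'E'
from h import *
shot("side","u_side",(180,80,350,230),4)
E
```

```text
clock: 34.72
ee_pos: [0.6117, 0.2546, 0.0373]
tool_rot: [0.071, -3.14, 0.0]
ft_force: [0.3, -0.4, -1.7]
finger_gap: 0.715
```

View pics/u_side.png

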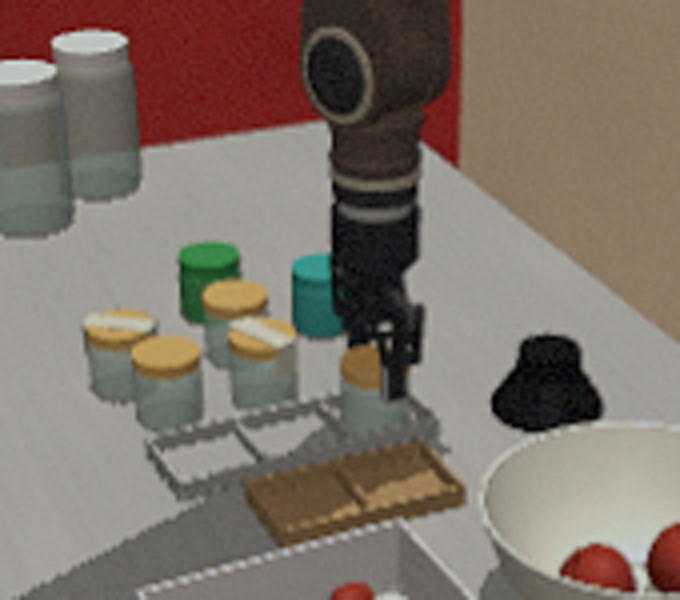

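```bash
python3 -m handwheel '[[0,0,0,0,0,1,50],[0,0,0,0,0,1,50],[0,0,0,0,0,1,80],[0,0,0,0,0,0,80],[0,0,0,0,0,0,80],[0,0,0,0,0,-10,80],[0,0,0,0,0,-35,80],[0,0,0,0,0,-70,80],[0,0,0,0,0,-100,80],[0,0,0,0,0,-125,80],[0,0,0,0,0,-125,80]]'
python3 - <<'E'
from h import *
im,o=shot("wrist","v_w")
rows([.541,.3515,.14],down(227));rows([.541,.3515,.030],down(227))
E
```

```text
clock: 35.68
ee_pos: [0.6146, 0.2555, 0.1698]
tool_rot: [-0.071, 3.132, 0.005]
ft_force: [0.3, -0.0, 0.7]
finger_gap: 0.934
turn [-0.0003  0.0073 -0.7752] shift mm [68.795  99.3261 26.7142]
turn [-0.0003  0.0073 -0.7752] shift mm [ 69.531   99.059  136.7114]
```

View pics/v_w.png

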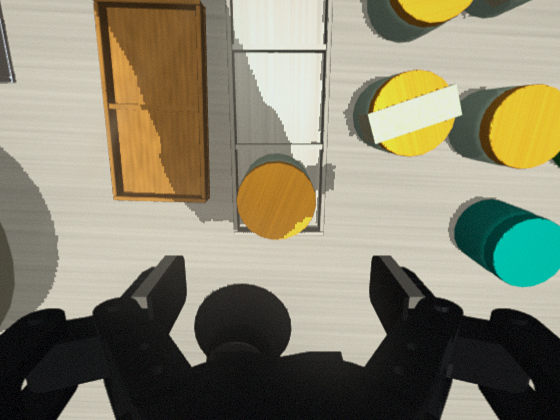

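Jar A (276,200) sits in the end cell. Next is taped jar C at (413,112), with tape clearly across its lid.

```bash
python3 -m handwheel '[[0,0,-0.12,15,22,0,85],[0,0,-0.24,32,45,0,85],[0,0,-0.36,48,70,8,85],[0,0,-0.48,60,88,15,85],[0,0,-0.60,67,96,20,85],[0,0,-0.72,69,99,27,85],[0,0.004,-0.775,69,99,27,85],[0,0.004,-0.775,69,99,27,85],[0,0.004,-0.775,69,99,27,85]]'
python3 - <<'E'
from h import *
im,o=shot("wrist","w_w");print(o["ee_pos"],proj("wrist",[.541,.3515,.064],o))
rows([.541,.3515,.030],down(227))
E
```

```text
clock: 36.48
ee_pos: [0.5385, 0.3503, 0.1347]
tool_rot: [1.248, -2.878, 0.001]
ft_force: [-0.2, 0.4, -0.2]
finger_gap: 0.997
[0.5385 0.3503 0.1347] [[274.9077 222.4382]]
turn [ 0.0015 -0.0041 -0.0021] shift mm [ -2.8984  -0.8434 105.0387]
```

View pics/w_w.png

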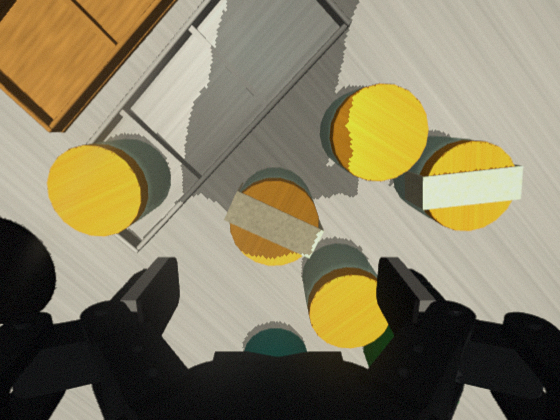

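```bash
python3 -m handwheel '[[0,0,0,-2,-1,25,85],[0,0,0,-3,-1,55,85],[0,0,0,-3,-1,82,85],[0,0,0,-3,-1,97,85],[0,0,0,-3,-1,103,85],[0,0,0,-3,-1,104,85],[0,0,0,-3,-1,104,85],[0,0,0,-3,-1,104,50],[0,0,0,-3,-1,104,50],[0,0,0,-3,-1,104,50],[0,0,0,-3,-1,104,50],[0,0,0,-3,-1,104,50]]'
python3 -m handwheel '[[0,0,0,0,0,0,50],[0,0,0,0,0,-10,50],[0,0,0,0,0,-30,50],[0,0,0,0,0,-60,50],[0,0,0,0,0,-85,50],[0,0,0,0,0,-95,50],[0,0,0,0,0,-95,50]]'
python3 - <<'E'
from h import *
rows([.586,.150,.125],down(182))
E
```

```text
clock: 37.53
ee_pos: [0.5423, 0.3524, 0.0334]
tool_rot: [1.252, -2.881, -0.001]
ft_force: [1.1, -0.7, 6.8]
finger_gap: 0.715
clock: 38.12
ee_pos: [0.5429, 0.3528, 0.1299]
tool_rot: [-1.252, 2.88, 0.001]
ft_force: [0.5, 0.4, -1.7]
finger_gap: 0.713
turn [0.0008 0.0015 0.7853] shift mm [ 118.9139 -169.8021    4.6332]
```

```bash
python3 -m handwheel '[[0,0,0.06,8,-12,0,50],[0,0,0.18,25,-36,0,50],[0,0,0.30,46,-66,0,50],[0,0,0.42,68,-98,0,50],[0,0,0.54,90,-130,0,50],[0,0,0.66,107,-154,2,50],[0,0,0.76,116,-166,5,50],[0,0,0.785,119,-170,5,50],[0,0,0.785,119,-170,5,50],[0,0,0.785,119,-170,5,50]]'
python3 - <<'E'
from h import *
im,o=shot("wrist","x_w");print(o["ee_pos"],proj("wrist",[.586,.150,.064],o))
rows([.585,.150,.038],down(182))
E
```

```text
clock: 38.95
ee_pos: [0.5842, 0.1493, 0.1206]
tool_rot: [0.059, -3.136, 0.002]
ft_force: [0.1, 0.8, -1.5]
finger_gap: 0.716
[0.5842 0.1493 0.1206] [[277.0826 228.876 ]]
turn [-0.0012 -0.0046  0.0032] shift mm [-1.0891  0.2159 82.9415]
```

View pics/x_w.png

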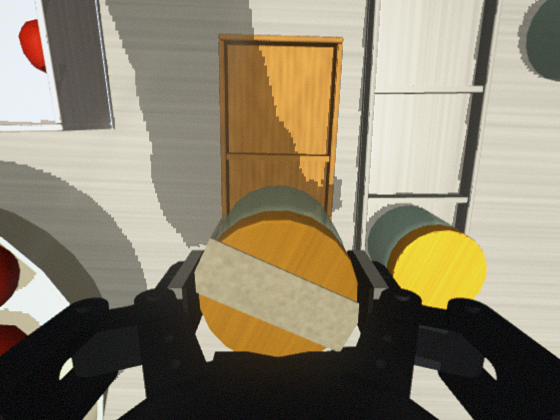

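```bash
python3 - <<'E'
from h import *
o=manip.get_obs()
for n,p in dict(TL=(219,36),TR=(343,38),div=(279,155)).items(): print(n,onz("wrist",*p,.02,o))
for n,p in dict(d1=(423,91),d2=(417,196)).items(): print(n,onz("wrist",*p,.02,o))
E
```

```text
TL [0.4663 0.1068 0.02  ]
TR [0.4643 0.1901 0.02  ]
div [0.544  0.1502 0.02  ]
d1 [0.4957 0.2489 0.02  ]
d2 [0.5706 0.2556 0.02  ]
```

```bash
python3 -m handwheel '[[0,0,0,-1,1,20,50],[0,0,0,-1,1,45,50],[0,0,0,-1,1,65,50],[0,0,0,-1,1,76,50],[0,0,0,-1,1,81,50],[0,0,0,-1,1,83,50],[0,0,0,-1,1,84,50],[0,0,0,-1,1,84,50]]'
python3 -m handwheel '[[0,0,0,0,0,0,80],[0,0,0,0,0,0,80],[0,0,0,0,0,0,80],[0,0,0,0,0,-15,80],[0,0,0,0,0,-40,80],[0,0,0,0,0,-75,80],[0,0,0,0,0,-110,80],[0,0,0,0,0,-130,80],[0,0,0,0,0,-130,80]]'
python3 - <<'E'
from h import *
im,o=shot("wrist","y_w");im,o=shot("top","y_top",(100,140,275,270),4.5)
for n,p in dict(D=(.4285,.4184),E=(.45,.3512)).items(): 
  print(n); rows([*p,.15],down(272))
  rows([*p,.15],down(182))
E
```

```text
clock: 39.67
ee_pos: [0.586, 0.1502, 0.0386]
tool_rot: [0.056, -3.139, 0.002]
ft_force: [0.6, 0.8, -1.3]
finger_gap: 0.713
clock: 40.42
ee_pos: [0.5884, 0.1505, 0.1739]
tool_rot: [-0.055, 3.135, 0.001]
ft_force: [0.1, 0.0, 0.3]
finger_gap: 0.935
D
turn [-0.     -0.0013 -1.5707] shift mm [148.5674 273.7176  18.6895]
turn [-0.0009 -0.0008  0.0001] shift mm [148.5674 273.7176  18.6895]
E
turn [-0.     -0.0013 -1.5707] shift mm [129.4333 205.8061  18.7334]
turn [-0.0009 -0.0008  0.0001] shift mm [129.4333 205.8061  18.7334]
```

View pics/y_w.png

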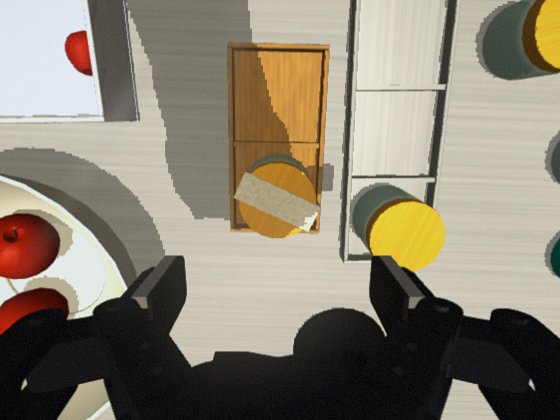

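View pics/y_top.png

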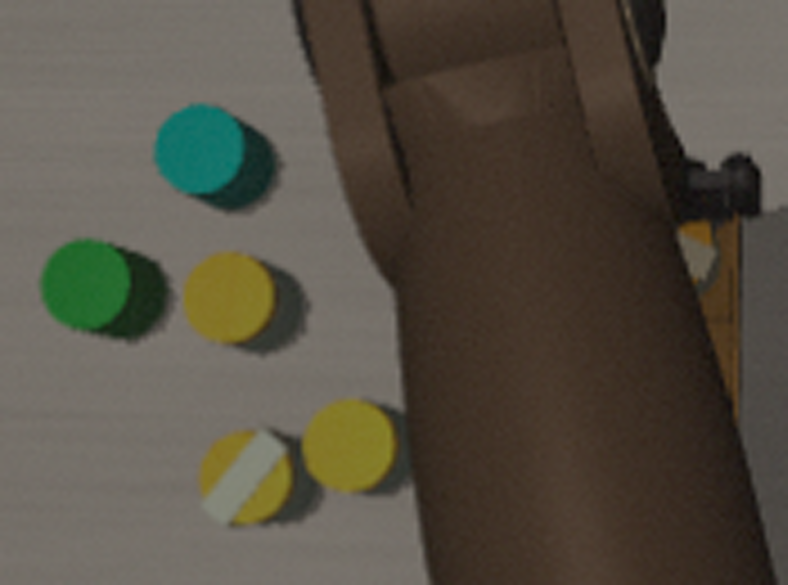

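```bash
python3 -m handwheel '[[0,0,0.06,10,18,0,85],[0,0,0.16,27,50,0,85],[0,0,0.28,46,85,0,85],[0,0,0.40,65,120,2,85],[0,0,0.52,84,155,5,85],[0,0,0.64,103,190,8,85],[0,0,0.74,122,225,12,85],[0,0,0.785,137,252,16,85],[0,0,0.785,146,268,19,85],[0,0,0.785,149,274,19,85],[0,0,0.785,149,274,19,85],[0,0,0.785,149,274,19,85]]'
python3 - <<'E'
from h import *
im,o=shot("wrist","z_w");print(o["ee_pos"],proj("wrist",[.4285,.4184,.064],o))
rows([.4285,.4184,.029],down(137))
E
```

```text
clock: 41.52
ee_pos: [0.4271, 0.4179, 0.1477]
tool_rot: [-1.149, -2.921, 0.007]
ft_force: [0.2, -0.0, -0.2]
finger_gap: 0.995
[0.4271 0.4179 0.1477] [[279.0248 215.8125]]
turn [-0.0048 -0.0011 -0.    ] shift mm [ -0.2288   1.853  119.0875]
```

View pics/z_w.png

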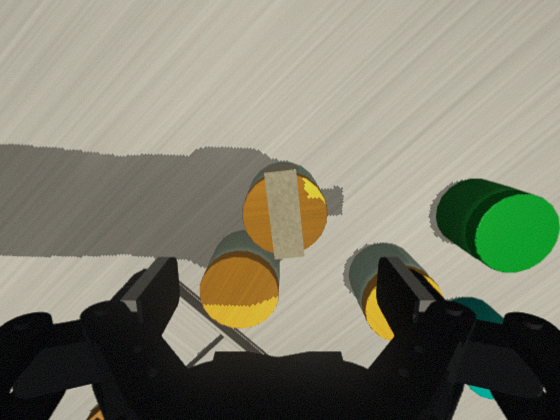

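```bash
python3 - <<'E'
from h import *
o=manip.get_obs();p=onz("wrist",285,212,.064,o);print(p);rows([p[0],p[1],.029],down(137))
E
```

```text
[0.4299 0.4231 0.064 ]
turn [-0.0048 -0.0011 -0.    ] shift mm [  1.9243   6.2387 119.0687]
```

Average of the two estimates: (1, 4).

```bash
python3 -m handwheel '[[0,0,0,1,3,20,85],[0,0,0,1,4,50,85],[0,0,0,1,4,80,85],[0,0,0,1,4,103,85],[0,0,0,1,4,114,85],[0,0,0,1,4,118,85],[0,0,0,1,4,118,85],[0,0,0,1,4,118,50],[0,0,0,1,4,118,50],[0,0,0,1,4,118,50],[0,0,0,1,4,118,50],[0,0,0,1,4,118,50]]'
python3 -m handwheel '[[0,0,0,0,0,0,50],[0,0,0,0,0,-10,50],[0,0,0,0,0,-30,50],[0,0,0,0,0,-60,50],[0,0,0,0,0,-85,50],[0,0,0,0,0,-95,50],[0,0,0,0,0,-95,50]]'
python3 - <<'E'
from h import *
rows([.506,.1485,.122],down(182))
E
```

```text
clock: 42.57
ee_pos: [0.4299, 0.4228, 0.0328]
tool_rot: [-1.15, -2.923, -0.0]
ft_force: [1.1, -1.5, 7.2]
finger_gap: 0.708
clock: 43.15
ee_pos: [0.4303, 0.4234, 0.1291]
tool_rot: [-1.15, -2.923, -0.004]
ft_force: [1.6, 0.0, -1.4]
finger_gap: 0.717
turn [ 0.0024 -0.0005 -0.7845] shift mm [-242.7566 -149.6659    6.477 ]
```

```bash
python3 -m handwheel '[[0,0,-0.06,-12,-8,0,50],[0,0,-0.14,-34,-21,0,50],[0,0,-0.24,-64,-40,0,50],[0,0,-0.34,-96,-59,0,50],[0,0,-0.44,-128,-79,0,50],[0,0,-0.54,-160,-99,2,50],[0,0,-0.64,-190,-117,3,50],[0,0,-0.72,-216,-133,5,50],[0,0,-0.77,-234,-144,6,50],[0,0,-0.785,-243,-150,6,50],[0,0,-0.785,-243,-150,6,50],[0,0,-0.785,-243,-150,6,50]]'
python3 - <<'E'
from h import *
im,o=shot("wrist","aa_w");print(o["ee_pos"],o["finger_gap"])
rows([.506,.1485,.038],down(182))
c,s=np.cos(.03),np.sin(.03)
for a,b in((-.082,-.042),(-.082,.042),(0,-.042),(0,.042)): print(proj("wrist",[.546+c*a-s*b,.1495+s*a+c*b,.02],o))
E
```

```text
clock: 44.15
ee_pos: [0.504, 0.1461, 0.1184]
tool_rot: [0.052, -3.135, 0.003]
ft_force: [-0.9, 1.3, -1.8]
finger_gap: 0.715
[0.504  0.1461 0.1184] 0.7152106085560025
turn [-0.0015 -0.0054 -0.0004] shift mm [-2.4212  1.7848 80.6814]
[[221.5828 155.7796]]
[[337.4969 156.2954]]
[[225.5693 260.7109]]
[[332.2949 261.1928]]
```

View pics/aa_w.png

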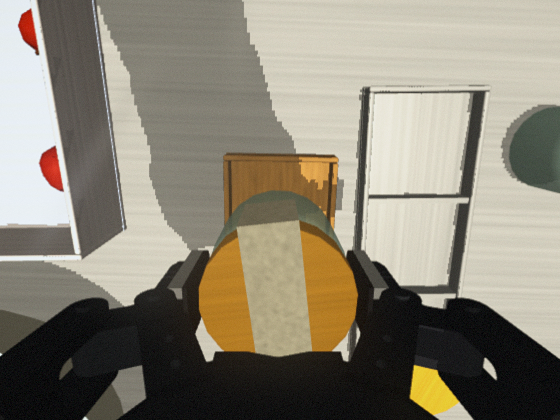

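```bash
python3 -m handwheel '[[0,0,0,-1,1,18,50],[0,0,0,-2,2,42,50],[0,0,0,-2,2,62,50],[0,0,0,-2,2,74,50],[0,0,0,-2,2,79,50],[0,0,0,-2,2,80,50],[0,0,0,-2,2,81,50],[0,0,0,-2,2,81,50]]'
python3 -m handwheel '[[0,0,0,0,0,0,80],[0,0,0,0,0,0,80],[0,0,0,0,0,0,80],[0,0,0,0,0,-15,80],[0,0,0,0,0,-40,80],[0,0,0,0,0,-75,80],[0,0,0,0,0,-110,80],[0,0,0,0,0,-130,80],[0,0,0,0,0,-130,80]]'
python3 - <<'E'
from h import *
im,o=shot("wrist","ab_w")
for n,p in dict(a=(361,88),b=(489,88)).items(): print(n,onz("wrist",*p,.02,o))
rows([.4505,.3515,.15],down(182));rows([.546,.436,.15],down(182))
E
```

```text
clock: 44.87
ee_pos: [0.5068, 0.1493, 0.0395]
tool_rot: [0.056, -3.139, 0.002]
ft_force: [-0.1, 0.3, -1.7]
finger_gap: 0.709
clock: 45.62
ee_pos: [0.5094, 0.1495, 0.1747]
tool_rot: [-0.055, 3.136, 0.001]
ft_force: [0.8, -0.3, -0.3]
finger_gap: 0.939
a [0.417  0.2181 0.02  ]
b [0.413  0.3267 0.02  ]
turn [0.     0.0023 0.0001] shift mm [ 50.9838 204.1176  21.8979]
turn [0.     0.0023 0.0001] shift mm [-47.4138 285.2248  22.1256]
```

View pics/ab_w.png

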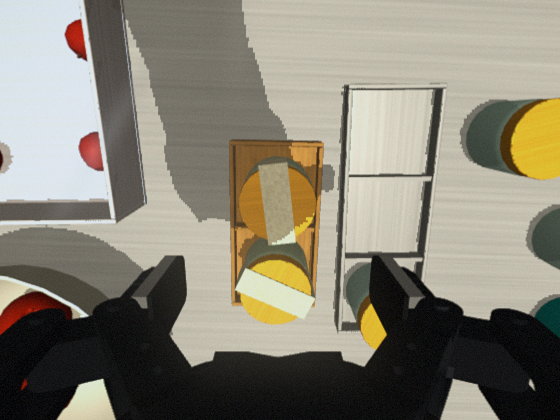

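Both taped jars stand in the carton. Next is jar E, which is sound.

```bash
python3 -m handwheel '[[0,0,0,5,18,0,85],[0,0,0,13,50,0,85],[0,0,0,22,88,5,85],[0,0,0,31,126,10,85],[0,0,0,40,160,15,85],[0,0,0,47,186,20,85],[0,0,0,50,200,22,85],[0,0,0,51,204,22,85],[0,0,0,51,204,22,85],[0,0,0,51,204,22,85]]'
python3 - <<'E'
from h import *
K=np.array([.5094,.1495,.1747])
im,o=shot("wrist","ac_w");print(o["ee_pos"],proj("wrist",[.4505,.3515,.064],o))
o2=dict(ee_pos=K,tool_rot=np.array([-.055,3.136,.001]))
for n,p in dict(a=(344,86),b=(446,85),d1=(390,176),d2=(385,256)).items(): print(n,onz("wrist",*p,.02,o2))
rows([.4505,.3515,.029],down(182))
E
```

```text
clock: 46.5
ee_pos: [0.4488, 0.35, 0.1465]
tool_rot: [0.054, -3.137, 0.004]
ft_force: [-0.4, -0.8, 0.2]
finger_gap: 0.994
[0.4488 0.35   0.1465] [[278.4508 217.2017]]
a [0.4159 0.2035 0.02  ]
b [0.412  0.2897 0.02  ]
d1 [0.4911 0.252  0.02  ]
d2 [0.5693 0.257  0.02  ]
turn [-0.002  -0.0036 -0.001 ] shift mm [ -1.9285   1.9589 117.7449]
```

View pics/ac_w.png

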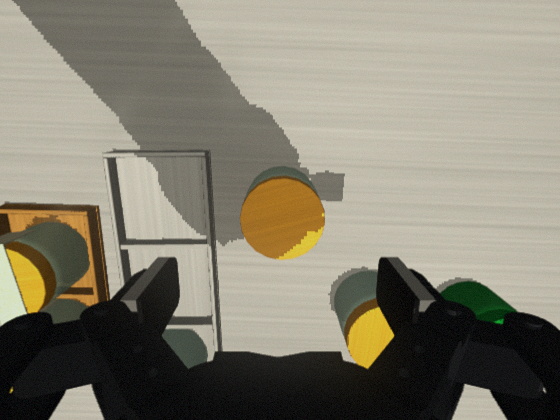

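```bash
python3 -m handwheel '[[0,0,0,-1,2,20,85],[0,0,0,-2,3,50,85],[0,0,0,-2,3,80,85],[0,0,0,-2,3,103,85],[0,0,0,-2,3,113,85],[0,0,0,-2,3,117,85],[0,0,0,-2,3,117,85],[0,0,0,-2,3,117,50],[0,0,0,-2,3,117,50],[0,0,0,-2,3,117,50],[0,0,0,-2,3,117,50],[0,0,0,-2,3,117,50]]'
python3 -m handwheel '[[0,0,0,0,0,0,50],[0,0,0,0,0,-10,50],[0,0,0,0,0,-30,50],[0,0,0,0,-8,-50,50],[0,0,0,0,-30,-60,50],[0,0,0,0,-60,-60,50],[0,0,0,0,-85,-60,50],[0,0,0,0,-98,-60,50],[0,0,0,0,-103,-60,50],[0,0,0,0,-104,-60,50],[0,0,0,0,-104,-60,50]]'
python3 - <<'E'
from h import *
im,o=shot("wrist","ad_w");print(o["ee_pos"],o["finger_gap"])
c,s=np.cos(.045),np.sin(.045)
for a,b in((-.122,-.042),(-.122,.042)): print(proj("wrist",[.5325+c*a-s*b,.252+s*a+c*b,.02],o))
rows([.4535,.249,.038],down(182.6))
E
```

```text
clock: 47.55
ee_pos: [0.4514, 0.3545, 0.0318]
tool_rot: [0.055, -3.141, -0.0]
ft_force: [-0.1, -2.2, 6.7]
finger_gap: 0.717
clock: 48.47
ee_pos: [0.4541, 0.2504, 0.0901]
tool_rot: [0.055, -3.138, 0.001]
ft_force: [0.5, -1.1, -2.6]
finger_gap: 0.715
[0.4541 0.2504 0.0901] 0.7145051814820016
[[206.6485 155.0027]]
[[338.1355 153.8077]]
turn [-0.0009 -0.0034 -0.0098] shift mm [ 0.5246 -1.6823 51.9685]
```

View pics/ad_w.png

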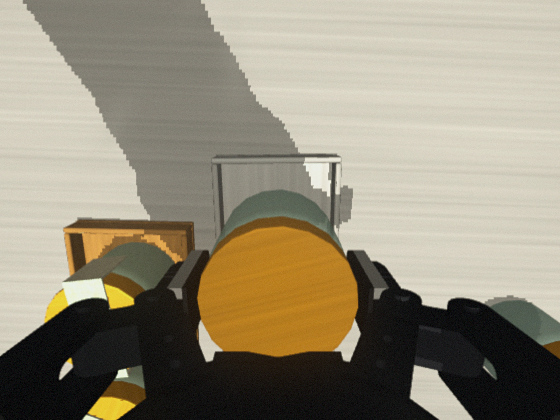

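```bash
python3 -m handwheel '[[0,0,-0.01,0,1,15,50],[0,0,-0.01,0,1,32,50],[0,0,-0.01,0,1,44,50],[0,0,-0.01,0,1,50,50],[0,0,-0.01,0,1,52,50],[0,0,-0.01,0,1,53,50],[0,0,-0.01,0,1,53,50]]'
python3 -m handwheel '[[0,0,0,0,0,0,76],[0,0,0,0,0,0,76],[0,0,0,0,0,0,76],[0,0,0,0,0,-15,76],[0,0,0,0,0,-40,76],[0,0,0,0,0,-75,76],[0,0,0,0,0,-105,76],[0,0,0,0,0,-115,80],[0,0,0,0,0,-115,85]]'
python3 - <<'E'
from h import *
im,o=shot("wrist","ae_w")
rows([.546,.437,.15],down(182))
E
```

```text
clock: 49.1
ee_pos: [0.454, 0.2514, 0.0372]
tool_rot: [0.072, -3.138, 0.002]
ft_force: [0.4, -0.1, -1.6]
finger_gap: 0.713
clock: 49.85
ee_pos: [0.4559, 0.252, 0.1555]
tool_rot: [-0.071, 3.139, 0.002]
ft_force: [0.4, -0.3, 0.2]
finger_gap: 0.989
turn [ 0.     -0.0006  0.0102] shift mm [-99.2522 181.2414   3.0663]
```

View pics/ae_w.png

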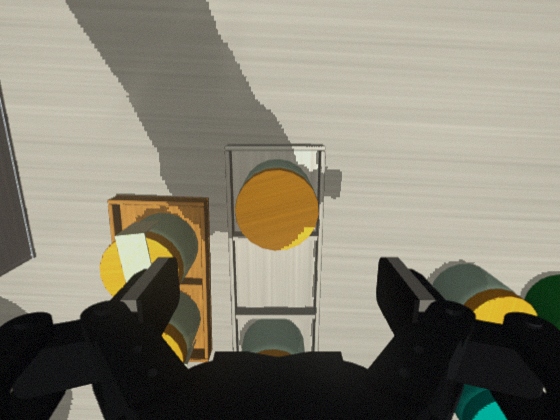

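Jar E is seated. The last one is jar B, sound with a brass lid; green is its neighbour.

```bash
python3 -m handwheel '[[0,0,0,-8,15,0,78],[0,0,0,-25,45,0,78],[0,0,0,-44,80,0,78],[0,0,0,-62,114,0,78],[0,0,0,-80,146,1,78],[0,0,0,-92,168,2,78],[0,0,0.01,-98,179,3,78],[0,0,0.01,-99,181,3,78],[0,0,0.01,-99,181,3,78],[0,0,0.01,-99,181,3,78]]'
python3 - <<'E'
from h import *
im,o=shot("wrist","af_w");print(o["ee_pos"],proj("wrist",[.546,.437,.064],o))
rows([.546,.437,.029],down(182))
E
```

```text
clock: 50.73
ee_pos: [0.5442, 0.4354, 0.1467]
tool_rot: [0.055, -3.136, 0.005]
ft_force: [0.6, 0.6, -0.4]
finger_gap: 0.913
[0.5442 0.4354 0.1467] [[278.665  217.4854]]
turn [-0.0026 -0.0049 -0.0001] shift mm [ -2.3661   2.0261 118.4627]
```

View pics/af_w.png

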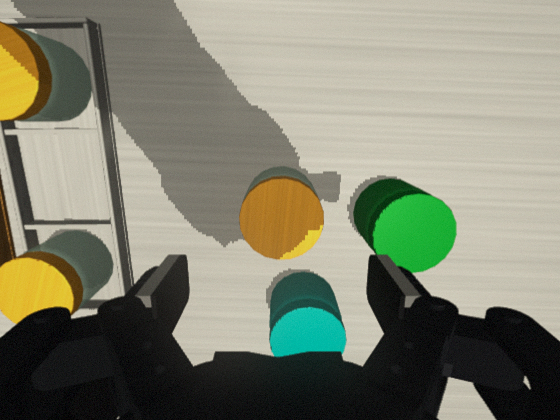

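```bash
python3 -m handwheel '[[0,0,0,-1,2,20,78],[0,0,0,-2,3,50,78],[0,0,0,-2,3,80,78],[0,0,0,-2,3,103,78],[0,0,0,-2,3,114,78],[0,0,0,-2,3,117,78],[0,0,0,-2,3,117,78],[0,0,0,-2,3,117,50],[0,0,0,-2,3,117,50],[0,0,0,-2,3,117,50],[0,0,0,-2,3,117,50],[0,0,0,-2,3,117,50]]'
python3 -m handwheel '[[0,0,0,0,0,0,50],[0,0,0,0,0,-10,50],[0,0,0,0,0,-30,50],[0,0,0,0,0,-60,50],[0,0,0,0,0,-85,50],[0,0,0,0,0,-95,50],[0,0,0,0,0,-95,50]]'
python3 - <<'E'
from h import *
o=manip.get_obs();print(o["ee_pos"],o["finger_gap"])
rows([.5345,.2535,.120],down(182.6))
E
```

```text
clock: 51.78
ee_pos: [0.5475, 0.44, 0.0338]
tool_rot: [0.055, -3.141, -0.001]
ft_force: [-0.2, 0.1, 6.3]
finger_gap: 0.711
clock: 52.37
ee_pos: [0.548, 0.4405, 0.1301]
tool_rot: [-0.055, 3.14, 0.003]
ft_force: [0.4, 0.9, -0.9]
finger_gap: 0.712
[0.548  0.4405 0.1301] 0.7116620061566747
turn [ 0.0021  0.0011 -0.0101] shift mm [  20.052  -186.4431    9.6983]
```

```bash
python3 -m handwheel '[[0,0,0,1,-12,0,50],[0,0,0,4,-38,0,50],[0,0,0,8,-70,0,50],[0,0,0,11,-104,0,50],[0,0,0,15,-138,2,50],[0,0,0,18,-164,5,50],[0,0,-0.01,20,-180,8,50],[0,0,-0.01,20,-186,10,50],[0,0,-0.01,20,-186,10,50],[0,0,-0.01,20,-186,10,50]]'
python3 - <<'E'
from h import *
im,o=shot("wrist","ag_w");print(o["ee_pos"])
rows([.5345,.2535,.0385],down(182.6))
E
```

```text
clock: 53.2
ee_pos: [0.5327, 0.2525, 0.1154]
tool_rot: [0.07, -3.136, 0.003]
ft_force: [0.3, 0.2, -1.1]
finger_gap: 0.715
[0.5327 0.2525 0.1154]
turn [-0.0015 -0.0046 -0.    ] shift mm [-1.8855  0.3589 77.2834]
```

View pics/ag_w.png

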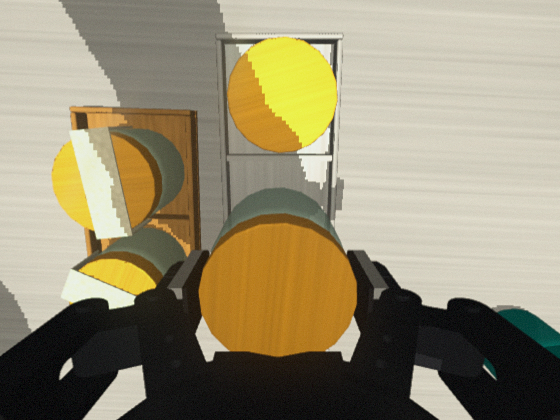

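```bash
python3 -m handwheel '[[0,0,0,-1,1,18,50],[0,0,0,-1,1,40,50],[0,0,0,-1,1,60,50],[0,0,0,-1,1,71,50],[0,0,0,-1,1,76,50],[0,0,0,-1,1,77,50],[0,0,0,-1,1,78,50],[0,0,0,-1,1,78,50]]'
python3 -m handwheel '[[0,0,0,0,0,0,76],[0,0,0,0,0,0,76],[0,0,0,0,0,0,76],[0,0,0,0,0,-15,76],[0,0,0,0,0,-40,76],[0,0,0,0,0,-75,76],[0,0,0,0,0,-115,76],[0,0,0,0,0,-150,76],[0,0,0,0,0,-180,76],[0,0,0,0,0,-180,76]]'
python3 -m handwheel '[[0,0,0,40,0,0,76],[0,0,0,80,0,0,76],[0,0,0,120,0,0,76],[0,0,0,160,0,0,76],[0,0,0,200,0,0,76],[0,0,0,220,0,0,76],[0,0,0,220,0,0,76]]'
python3 - <<'E'
from h import *
shot("top","ah_top",(100,100,500,300),2);shot("top","ah_j",(100,140,275,270),4.5);shot("side","ah_side",(180,120,480,370),2.6)
E
```

```text
clock: 53.92
ee_pos: [0.5345, 0.2543, 0.0395]
tool_rot: [0.072, -3.139, 0.001]
ft_force: [0.7, -0.1, -1.5]
finger_gap: 0.715
clock: 54.75
ee_pos: [0.5368, 0.255, 0.2264]
tool_rot: [-0.071, 3.134, 0.005]
ft_force: [0.2, 0.1, 0.9]
finger_gap: 0.889
clock: 55.33
ee_pos: [0.3113, 0.2433, 0.22]
tool_rot: [0.075, -3.137, 0.001]
ft_force: [-0.2, -0.1, 0.2]
finger_gap: 0.892
```

View pics/ah_top.png

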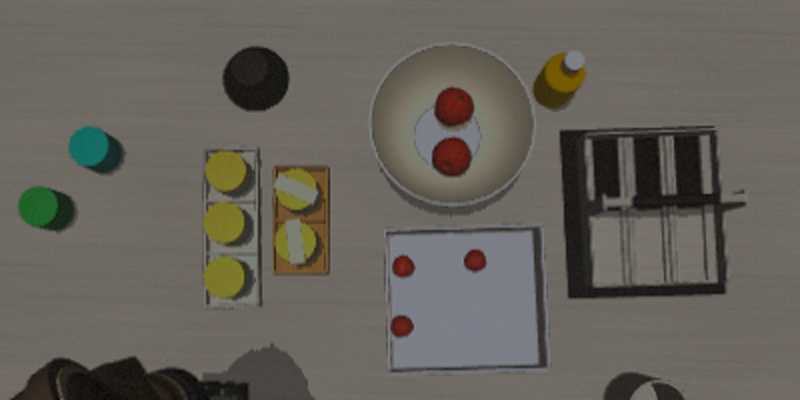

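View pics/ah_j.png

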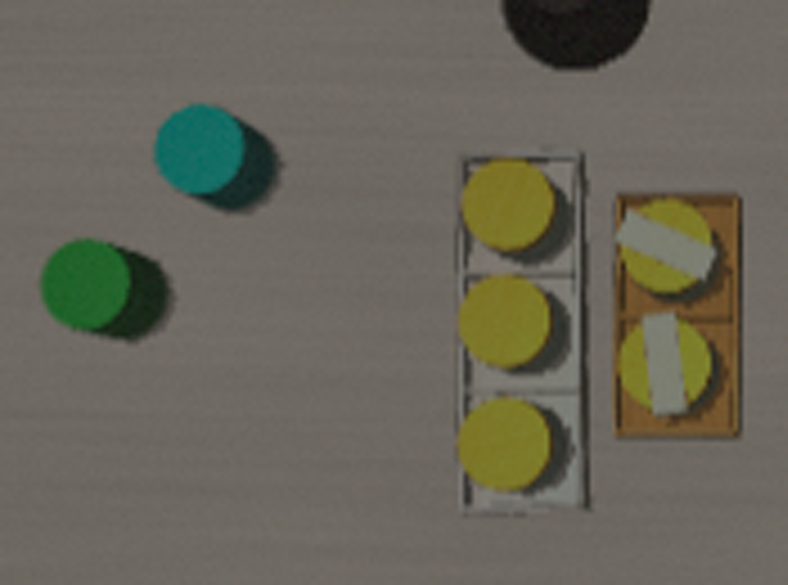

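View pics/ah_side.png

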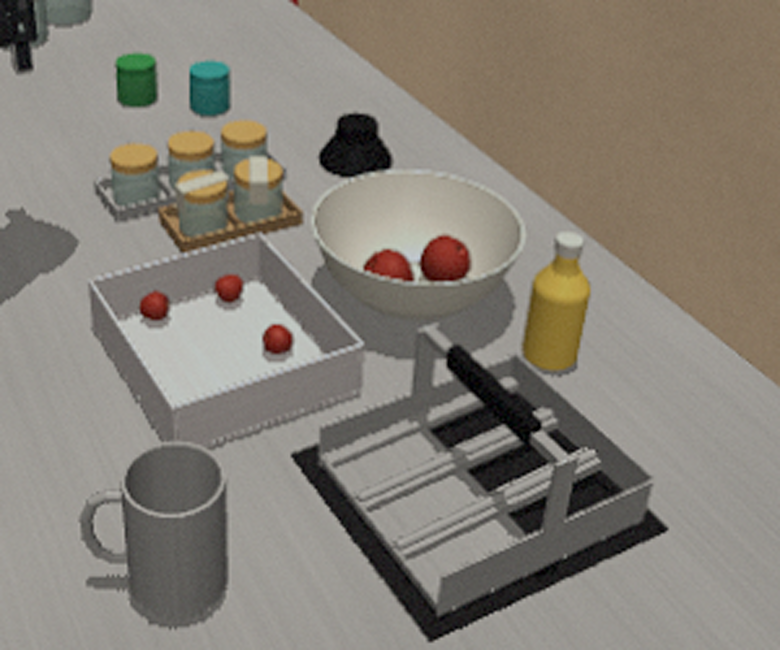

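```bash
python3 - <<'E'
from h import *
for C,yaw,pts in(([.5309,.2493],.045,[(508,204),(505,321),(505,443)]),([.5436,.1454],.025,[(666,245),(665,365)])):
  for p in pts:
    q=onz("top",100+p[0]/4.5,140+p[1]/4.5,.068)[:2]-C; c,s=np.cos(yaw),np.sin(yaw); print(c*q[0]+s*q[1],-s*q[0]+c*q[1])
# height check: triangulate lid centres top vs side (side crop 2.6, origin 180,120)
for t,sd in (((505,443),(134,158)),((508,204),(244,134)),((665,365),(203,186)),((505,321),(191,145)),((666,245),(259,172))):
  print(tri(ray("top",100+t[0]/4.5,140+t[1]/4.5),ray("side",180+sd[0]/2.6,120+sd[1]/2.6)))
o=manip.get_obs();print(o["ft_force"],o["clock"])
E
```

```text
0.07828703276669512 0.0003810212615760135
0.0017191986944719096 0.0029253924373267436
-0.07710310220601656 0.0035909764806688928
0.04019971960366114 0.002829833134338697
-0.03775561324964083 0.003244572529133696
(array([0.4551, 0.2505, 0.0609]), np.float64(0.002549659005150158))
(array([0.6117, 0.2544, 0.0601]), np.float64(0.002680902980873816))
(array([0.5084, 0.1476, 0.0618]), np.float64(0.00451050712825644))
(array([0.5347, 0.2532, 0.0609]), np.float64(0.003217726567556527))
(array([0.5859, 0.1493, 0.0627]), np.float64(0.002983440461283623))
[0.3904 0.5341 0.1379] 55.4833
```

```bash
python3 -c "
from station import manip
print(manip.job_done())"
```

```text
the job is handed in; nothing more can be done
None
```

The job is handed in at about 55 s of robot time. `job_done` gives no verdict, so this rests on my own last checks.

**Fruit:** I tilted the tray over the pan. All three crab apples dropped through the slots while both large apples stayed in. I then tipped the large apples over the spout into the bowl. The last pictures show three crab apples in the pan and two large apples in the bowl. The fingers were never lowered to the fruit.

**Tray:** It stands empty on its mat, set down where it was picked up. It looks level in the picture. I did not measure its tilt.

**Jars:** One taped jar was knocked aside during the run, so I measured it again before picking it.
- **Position:** The three sound jars are in the filling tray and the two taped ones in the carton, all upright. Each lid is within about 4 mm of its cell's middle.
- **Height:** All five lids measured 60 to 63 mm, where a jar on the cell floor should read about 68 mm. They agree with each other, so I took this as calibration error.
- **Disagreement:** The top and wrist cameras differed by about 3 to 6 mm on where the filling tray and carton are. I placed the jars between the two, well inside the 18 mm allowed.

**Bystanders:** The funnel, soap bottle and jug look unmoved in the pictures. I did not measure them again.

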